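# Turn the parts tray over against the bench stop

### The job

The shallow parts tray lies upside down on the worktop. Slide it against the steel bench stop and go on pushing its near edge until it has climbed the stop and stands leaning on it; press its lower edge home against the foot of the stop with about 10 N for half a second, never ramming or forcing it. Then tip it over from behind so that it lies open side up on the worktop in front of the stop, lay the roll of tape flat in it, and leave the other things alone.

Things in the scene. Friction and masses are not known exactly. Their poses are not given: they have to be found in the camera images.
- tray: Shallow grey plastic parts tray, 96 mm (its x) by 124 mm (its y) by 14 mm high, 0.3 to 0.5 kg; recess 86 x 114 mm, 10 mm deep, floor 4 mm thick. It starts upside down, rim on the worktop, too wide to grip. Its z axis comes out of the smooth bottom: up at the start, down once it lies right side up. Origin: middle of the rim plane.
- tray_center (a point): Centre of the tray, half-way through its 14 mm height (7 mm above the worktop whenever it lies flat). Let it meet the stop slowly (2 cm/s) and do not press down on it, or its nose jams before it climbs. 25 N is the most that it may be pressed with.
- stop: Bench stop of folded polished steel, rigid, slippery (friction 0.1), fixed, 170 mm long (its y). Its level +x axis points from the tray into the stop: the way to push. Origin: on the worktop, middle of the front line where its sloping foot begins. The foot rises at 57 deg to 56 mm at x = 36 mm; above it a vertical wall at x = 36 to 40 mm; behind, a flange 4 mm high reaches x = 84 mm.
- tape_center (a point): Centre of the roll of white thread tape lying flat, 52 mm across and 15 mm high (7.5 mm above what it lies on), 20 g; grasp it across the outside.
- cap_black: Black bottle cap, 57 mm across, 24 mm high, loose; leave alone. Origin under its centre.
- cap_grey: Grey bottle cap, 69 mm across, 24 mm high, loose; leave alone. Origin under its centre.
- cup: White mug, 80 mm across, 95 mm high, loose; leave alone. Origin under its centre.
- spoon: Teaspoon, 132 mm long, loose; leave alone. Origin under its centre.
- stop_top (a point): Middle of the front top edge of the stop's wall: 70 mm above the worktop, 36 mm behind the front line. Pushed on low at its near edge (2 to 5 N), the tray climbs slope and wall until its lower edge meets the front line; there it is home, the push rises steeply (8 N a mm), and it stays by itself: 63 deg, upper edge 85 mm high, 44 mm behind the line, smooth bottom facing away from the wall.
Not all that is in view belongs to the job. Leave any green or pink look-alike of the part that bears tape_center alone.

How it is judged:
On the way, in this order (a step that is already met when the one before it is completed fails the run):
1. the tray stands leaning on the stop (60 to 75 degrees, smooth bottom still on the upper side), its lower edge on the worktop and pressed home against the foot of the stop with more than 5 N (angle between tray's own z axis and vertical between 1.055 and 1.31 rad and x of tray_center in the frame of stop above 0.005 m and angle between the x axis of tray and the z axis of stop, either way round below 0.54 rad and height (world z) of tray_center below 0.052 m and contact force between tray and stop above 5 N), for 0.25 s.
2. the tray lies flat and still, open side up, in front of the stop (angle between tray's own z axis and vertical above 3.05 rad and x of tray_center in the frame of stop between -0.2 and -0.03 m and y of tray_center in the frame of stop between -0.07 and 0.07 m and height (world z) of tray_center below 0.012 m and linear speed of tray below 0.02 m/s and angular speed of tray below 0.2 rad/s), for 0.2 s.
At the end, for the whole second after the job is handed in: The tray lies flat (within 5 deg) and still on the worktop, open side up, in front of the stop (its centre 30 to 200 mm before the front line and within 70 mm of the stop's middle), and the roll of tape lies flat on the tray's floor, inside its rim, at rest (all of step 2 and x of tape_center in the frame of tray between -0.021 and 0.021 m and y of tape_center in the frame of tray between -0.04 and 0.04 m and z of tape_center in the frame of tray between -0.003 and 0.007 m and angle between the z axis of tape and the z axis of tray, either way round below 0.12 rad and linear speed of tape below 0.02 m/s); the robot touches nothing.
It fails at once if the stop rammed: more than 20 N between the fingers and the stop (contact force between the fingers and stop above 20 N).
It fails at once if the tray forced: more than 25 N between the fingers and the tray (contact force between the fingers and tray above 25 N).
It fails at once if the tray forced against the stop with more than 25 N (contact force between tray and stop above 25 N).
It fails at once if another loose thing moved by more than 15 mm (distance of any of cap_black, cap_grey, cup, spoon from where it was at the start of the episode above 0.015 m).
It also fails if it takes over 72 s, if anything falls off the work surface, if the arm or the gripper's body presses on something with over 40 N, if the wrist force passes 120 N, or if a joint passes its speed limit or range.

### The arm

A 6-joint arm with a two-finger parallel gripper is mounted at the origin on a cart in front of the work surface, level with it; the furniture and walls round the work are solid. World frame = base frame: x ahead of the robot, y to its left, z up, the work surface at z = 0. Lengths are in m, angles in rad, forces in N, time in s.
With the tool pointing down it reaches from about 0.275 to 1 m from the base axis. Payload 8.4 kg.
Tool frame: the origin (TCP) lies at the very end of the fingers, on their centre line; the grasp point (between the pads) lies 19 mm behind it; x points along the fingers, y is the direction in which the jaws open and shut, and the axes are right-handed (so a half turn about x gives the same grasp; the last joint's range is limited). The gripper opens to 85 mm and grips with 20 to 120 N. Pads are 22 mm wide; open, the fingers measure 114 mm over their backs; the gripper's body (76 mm by 85 mm) begins 54 mm behind the grasp point. The pads swing forward as they close: fully open they stand 13 mm farther back than shut.
Start: joints at [-1.265, 0.353, 1.633, -0, 1.155, -0.002], TCP at [0.189, -0.596, 0.231] pointing down, gripper open.
Joint ranges: [-2.63, 2.63], [-0.92, 2.1], [0.06, 2.66], [-1.3, 4.44], [0, 2.69], [-3.02, 3.02]. Speed limits (rad/s): [2.22, 2.22, 2.79, 3.14, 3.14, 3.14].

### API

Orientations are given as a unit quaternion [x, y, z, w].
In Python, from bench import ctrl gives the robot as it stands.
- The arm moves only by the shell command python3 -m crank 'ROWS'. ROWS is JSON, a list of rows, each a list of 3 entries, a list of its own where there are three numbers: the shift along the world's x, y, z scaled (see below), then the turn, a rotation vector about the world's x, y, z scaled (see below), then the closure, from 0 (fully open) to 1 (shut). A call has 1 to 10 rows; each row is the pose to reach, as a shift and turn from the pose measured when the call began; what a row does not reach only later rows make up. The controller multiplies each number of a shift by 0.3 m and each number of a turn by 30 degrees. A row lasts 1/12 s, in which the tool goes at most 41.7 mm and 7.16 degrees, less where a joint would pass 70% of its speed; a pose out of reach is approached as far as the arm can. A call with a number of a shift or a turn outside -1 to 1 is refused whole. A call with a gripper value outside its range is refused whole. The fingers move at their own pace and stop on an object; the grip force is fixed at half the most. Time passes only in rows, so rows that repeat a pose let the fingers close. It gives the time, the measured TCP pose, the force and the opening at its end, in the units of the state.
- ctrl.sense(): the state, without advancing time (a new reading comes with each control period).
- ctrl.snapshot(name): name is "scene" or "side" or "wrist"; returns the picture (480x640x3 uint8, red, green, blue); there is no depth.
- ctrl.get_calibration(name): a dict with "camera_matrix" (3x3 intrinsics, pixels), "k1" (the pictures are not rectified: a ray, as slopes to the right and down, at radius r is drawn at 1 + k1 r^2 times it, then the intrinsics apply), "world_to_cam" (4x4, takes a point from world to camera coordinates); the wrist camera has in their place "hand_eye" (4x4, takes a point from camera to tool coordinates, whose origin is the TCP and whose axes are the tool frame's). Camera axes: x right, y down, z forward; pixel columns grow to the right and rows downward; lengths in m; the calibration is good to about 2 mm. A picture is of the moment at which its call begins: read the wrist's pose just before it. get_calibration takes no time and is no camera call.
- ctrl.hand_in(): hands the job in, once; it reports no verdict.
The state is a dict: "time_s": time; "joint_pos": joint angles; "joint_vel": joint speeds; "tau": joint torques, N m; "tcp_pos": TCP position; "tcp_rot": TCP orientation; "force": force on the tool from outside, world axes, zero at the start; "ft_torque": the same for the moment, N m; "width": opening from 0.0 (shut) to 1.0 (fully open).
Only numpy, scipy, OpenCV 4.12 (cv2) and the standard library are available. Lean on these libraries where they do the work, as an engineer would, in place of code of your own. Each camera call takes 0.05 s, during which the arm holds its last target.

## Working session

There is one attempt and no reset: what is moved stays moved. The work goes in short steps, Python scripts to look and compute and a shell command to move; the robot and the scene stay as the last step left them, time stands still between calls to the robot, and variables do not carry over. Pictures are saved under pics/ and viewed, and the job is handed in when it is done.

```bash
ls; mkdir -p pics; python3 - <<'E'
from bench import ctrl
import cv2,json
s=ctrl.sense();print(s)
for n in ["scene","side","wrist"]:
    im=ctrl.snapshot(n);cv2.imwrite(f"pics/{n}0.png",im[:,:,::-1]);print(n,ctrl.get_calibration(n))
E
```

```text
pics
{'time_s': 0.0, 'joint_pos': array([-1.26539528e+00,  3.53593237e-01,  1.63412430e+00, -2.26336056e-05,
        1.15518259e+00, -2.42626068e-03]), 'joint_vel': array([ 0.00042552,  0.00026261, -0.00047275,  0.00138035, -0.00043534,
        0.00225942]), 'tau': array([-2.27359538e-03, -6.05256557e+01, -3.42067838e+01, -4.06832498e-05,
        9.52723261e-03,  8.99381007e-06]), 'tcp_pos': array([ 0.18920701, -0.59518889,  0.23060018]), 'tcp_rot': array([-0.69867019, -0.10886323,  0.69882418, -0.10795151]), 'force': array([ 0.06805562, -0.19724376,  0.23564088]), 'ft_torque': array([ 0.09589451,  0.00974895, -0.01775311]), 'width': 0.9991772191993329}
scene {'camera_matrix': array([[445.0207324 ,   0.        , 316.71452732],
       [  0.        , 445.0207324 , 240.20795091],
       [  0.        ,   0.        ,   1.        ]]), 'k1': -0.11000449428730627, 'world_to_cam': array([[ 0.84093583, -0.54106999,  0.00837819, -0.48869513],
       [-0.30289424, -0.48347807, -0.82128195,  0.18168698],
       [ 0.44842168,  0.68810771, -0.57046101,  0.92317685],
       [ 0.        ,  0.        
[... 360 characters left out ...]
  0.13631548],
       [ 0.06283438, -0.84875734, -0.52503601,  1.29203128],
       [ 0.        ,  0.        ,  0.        ,  1.        ]])}
wrist {'camera_matrix': array([[403.57886121,   0.        , 327.49065711],
       [  0.        , 403.57886121, 248.62144507],
       [  0.        ,   0.        ,   1.        ]]), 'k1': -0.014888758261729768, 'hand_eye': array([[-6.22695557e-04, -3.14245440e-01,  9.49341569e-01,
        -1.42975023e-01],
       [ 9.99999254e-01, -1.19316506e-03,  2.60968678e-04,
        -5.49018218e-04],
       [ 1.05071297e-03,  9.49341024e-01,  3.14245949e-01,
        -8.11862650e-02],
       [ 0.00000000e+00,  0.00000000e+00,  0.00000000e+00,
         1.00000000e+00]])}
```

View pics/scene0.png

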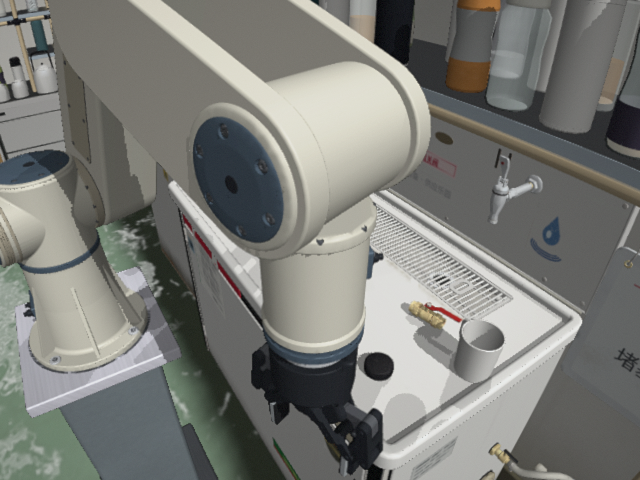

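View pics/side0.png

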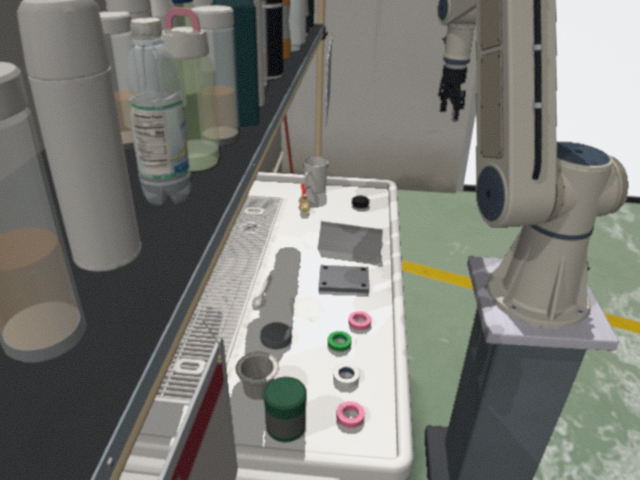

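View pics/wrist0.png

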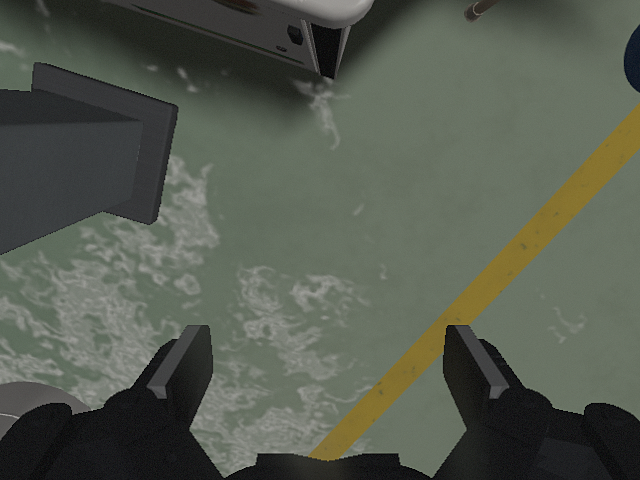

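```bash
cat > h.py <<'E'
from bench import ctrl
import numpy as np, cv2
from scipy.spatial.transform import Rotation as R
def cam(n,s=None):
    c=ctrl.get_calibration(n);K=np.array(c['camera_matrix']);k=c['k1']
    if n=='wrist':
        s=s or ctrl.sense();T=np.eye(4);T[:3,:3]=R.from_quat(s['tcp_rot']).as_matrix();T[:3,3]=s['tcp_pos']
        W=np.linalg.inv(T@np.array(c['hand_eye']))
    else: W=np.array(c['world_to_cam'])
    return K,np.array([k,0,0,0,0.]),W
def ray(n,px,z=0.,C=None):
    K,d,W=C or cam(n);u=cv2.undistortPoints(np.array(px,float).reshape(-1,1,2),K,d).reshape(-1,2)
    r=np.c_[u,np.ones(len(u))]@W[:3,:3];o=-W[:3,:3].T@W[:3,3]
    return o+r*((z-o[2])/r[:,2])[:,None]
def proj(n,P,C=None):
    K,d,W=C or cam(n);P=np.array(P,float).reshape(-1,3)
    return cv2.projectPoints(P,cv2.Rodrigues(W[:3,:3])[0],W[:3,3],K,d)[0].reshape(-1,2)
E
python3 - <<'E'
from h import *
im=cv2.imread('pics/side0.png')
cv2.imwrite('pics/side0z.png',cv2.resize(im[170:470,200:420],None,fx=2.7,fy=2,interpolation=cv2.INTER_CUBIC)[:600,:])
C=cam('side')
for p in [(346,375),(339,341),(359,320),(350,413),(360,202),(315,200),(275,335),(307,308),(344,278),(319,268),(369,268),(369,292),(319,292),(320,257),(381,262),(256,370)]: print(p,ray('side',p,0.0,C).round(3))
E
```

```text
(346, 375) [[0.458 0.317 0.   ]]
(339, 341) [[ 0.479  0.22  -0.   ]]
(359, 320) [[0.438 0.145 0.   ]]
(350, 413) [[0.446 0.412 0.   ]]
(360, 202) [[ 0.453 -0.431  0.   ]]
(315, 200) [[ 0.596 -0.425  0.   ]]
(275, 335) [[0.618 0.217 0.   ]]
(307, 308) [[0.56  0.117 0.   ]]
(344, 278) [[ 0.481 -0.013 -0.   ]]
(319, 268) [[ 0.547 -0.049 -0.   ]]
(369, 268) [[ 0.419 -0.065  0.   ]]
(369, 292) [[0.417 0.038 0.   ]]
(319, 292) [[0.538 0.052 0.   ]]
(320, 257) [[ 0.55 -0.1   0.  ]]
(381, 262) [[ 0.387 -0.097  0.   ]]
(256, 370) [[0.639 0.324 0.   ]]
```

View pics/side0z.png

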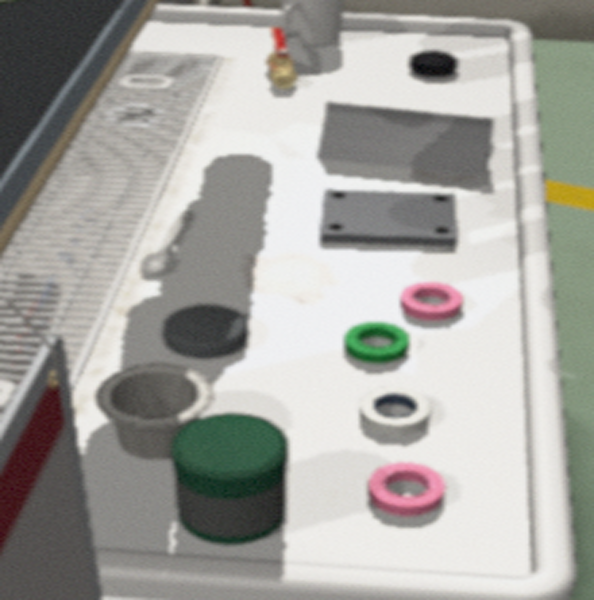

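```bash
python3 - <<'E'
from h import *
s=ctrl.sense();print(R.from_quat(s['tcp_rot']).as_matrix().round(3))
E
python3 -m crank '[[[0,0,0.1],[0,0,0],0]]'
```

```text
[[-0.     0.303 -0.953]
 [ 0.001 -0.953 -0.303]
 [-1.    -0.001  0.   ]]
time_s: 0.23
tcp_pos: [0.1883, -0.5922, 0.2553]
tcp_rot: [-0.698, -0.112, 0.699, -0.105]
force: [0.5, 0.4, -0.6]
width: 0.996
```

```bash
for i in 1; do :; done; python3 -m crank '[[[0.1,0.1,0.05],[0,0,0.2],0],[[0.15,0.25,0.08],[0,0,0.4],0],[[0.2,0.4,0.1],[0,0,0.6],0],[[0.25,0.55,0.12],[0,0,0.75],0],[[0.3,0.7,0.14],[0,0,0.85],0],[[0.33,0.85,0.15],[0,0,0.9],0],[[0.36,1,0.15],[0,0,1],0]]'
python3 -m crank '[[[0.05,0.14,0],[0,0,0.2],0],[[0.1,0.28,0],[0,0,0.4],0],[[0.15,0.42,0],[0,0,0.6],0],[[0.2,0.56,0],[0,0,0.8],0],[[0.25,0.7,0],[0,0,0.9],0],[[0.3,0.85,0],[0,0,1],0],[[0.3,1,0],[0,0,1],0],[[0.3,1,0],[0,0,1],0]]'
```

```text
time_s: 0.82
tcp_pos: [0.2887, -0.326, 0.2992]
tcp_rot: [-0.645, -0.289, 0.648, -0.283]
force: [0.8, 0.2, 0.5]
width: 1.001
time_s: 1.48
tcp_pos: [0.3787, -0.0228, 0.2993]
tcp_rot: [-0.548, -0.447, 0.552, -0.441]
force: [0.5, 0.3, -0.0]
width: 0.998
```

```bash
python3 -m crank '[[[0.1,0.13,0],[0,0,0.22],0],[[0.2,0.27,0],[0,0,0.42],0],[[0.32,0.42,0],[0,0,0.42],0],[[0.32,0.52,0],[0,0,0.42],0],[[0.32,0.52,0],[0,0,0.42],0],[[0.32,0.52,0],[0,0,0.42],0]]'
python3 - <<'E'
from h import *
s=ctrl.sense();print(R.from_quat(s['tcp_rot']).as_matrix().round(3))
im=ctrl.snapshot('wrist')[:,:,::-1]
np.save('c1.npy',cam('wrist',s)[2])
cv2.imwrite('pics/w1.png',im)
cv2.imwrite('pics/s1.png',ctrl.snapshot('scene')[:,:,::-1])
E
```

```text
time_s: 1.98
tcp_pos: [0.476, 0.1369, 0.2988]
tcp_rot: [0.496, 0.505, -0.5, 0.499]
force: [-0.6, -0.4, -0.7]
width: 1.0
[[-0.01   1.     0.01 ]
 [ 0.002  0.01  -1.   ]
 [-1.    -0.01  -0.002]]
```

View pics/w1.png

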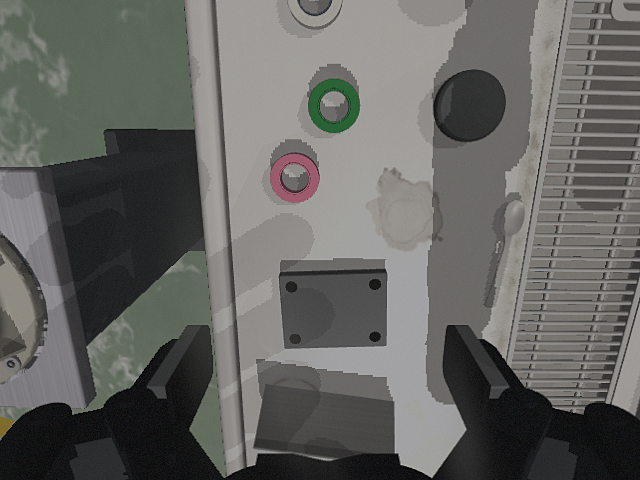

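View pics/s1.png

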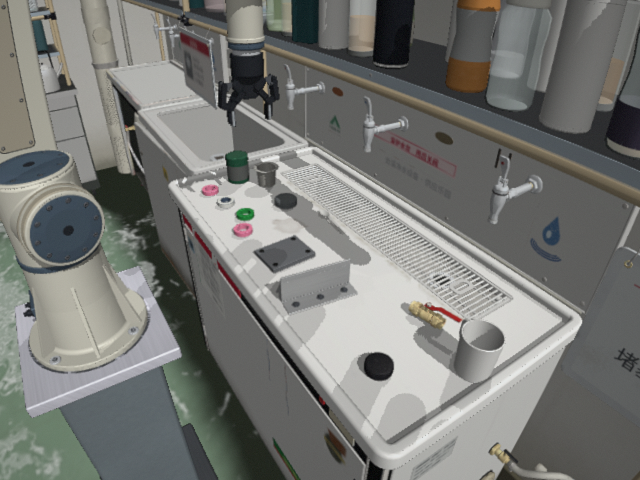

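```bash
python3 - <<'E'
import cv2
im=cv2.imread('pics/w1.png')
cv2.imwrite('pics/w1z.png',cv2.resize(im[250:460,230:430],None,fx=2.8,fy=2.8,interpolation=cv2.INTER_CUBIC))
im=cv2.imread('pics/s1.png')
cv2.imwrite('pics/s1z.png',cv2.resize(im[220:330,240:370],None,fx=5,fy=5,interpolation=cv2.INTER_CUBIC))
E
```

```text
(no output)
```

View pics/w1z.png

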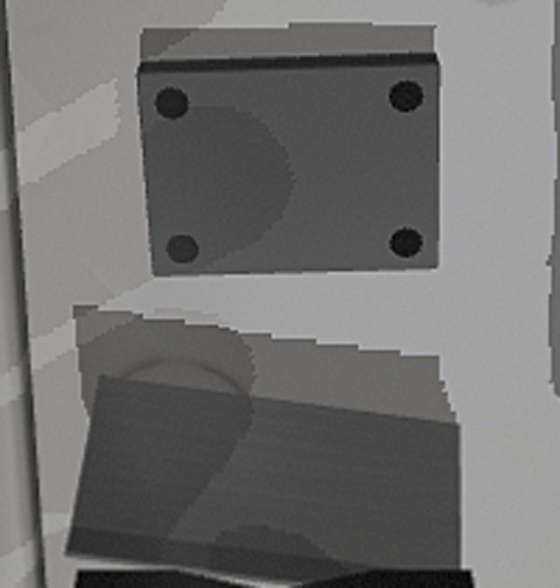

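View pics/s1z.png

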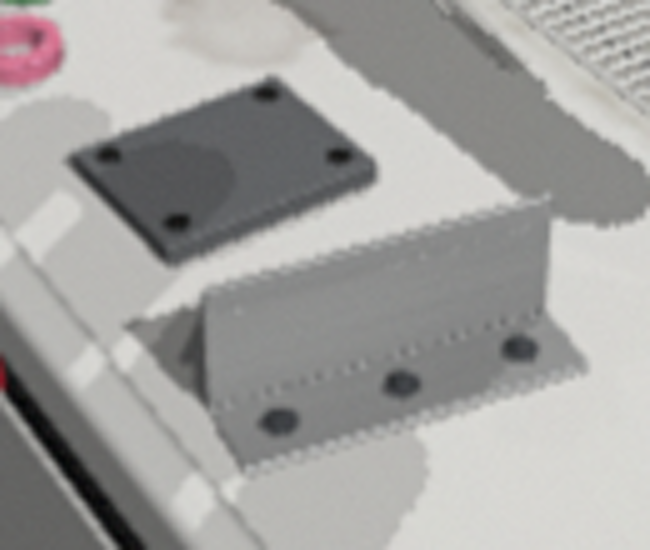

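The wrist picture shows the tray's top corners at zoom (138,72), (437,65), (437,268), (153,275), and the stop's front line from zoom (98,375) to (460,422). The tape is at the image top. I'll compute positions next.

```bash
python3 - <<'E'
from h import *
K,d,_=cam('wrist');C=(K,d,np.load('c1.npy'))
f=lambda p:np.array(p)/2.8+[230,250]
T=ray('wrist',f([(138,72),(437,65),(437,268),(153,275)]),.014,C);print('tray',T.round(4),T.mean(0).round(4))
print(np.linalg.norm(T-np.roll(T,-1,0),axis=1).round(4),[np.degrees(np.arctan2(*(b-a)[1::-1])).round(2) for a,b in((T[0],T[1]),(T[3],T[2]),(T[2],T[1]),(T[3],T[0]))])
S=ray('wrist',f([(98,375),(460,422)]),0,C);print('stop',S.round(4),S.mean(0).round(4),np.linalg.norm(S[1]-S[0]),np.degrees(np.arctan2(*(S[1]-S[0])[1::-1])))
W=ray('wrist',f([(66,554),(460,572)]),.056,C);print('crease',W.round(4))
# scene: wall top corners (back top edge) 
f2=lambda p:np.array(p)/5+[240,220]
A=ray('scene',f2([(208,291),(548,201)]),.07);print('walltop scene',A.round(4),A.mean(0),np.linalg.norm(A[1]-A[0]),np.degrees(np.arctan2(*(A[1]-A[0])[1::-1])))
B=ray('scene',f2([(240,472),(588,370)]),.004);print('flange scene',B.round(4),B.mean(0),np.degrees(np.arctan2(*(B[1]-B[0])[1::-1])))
A=ray('scene',f2([(70,158),(270,78),(375,165),(175,258)]),.014);print('tray scene',A.round(4),A.mean(0))
# tape side
im=cv2.imread('pics/side0.png');
print('tape',ray('side',[(346,373)],.0))
E
```

```text
tray [[ 0.4189  0.0439  0.014 ]
 [ 0.5406  0.0486  0.014 ]
 [ 0.5458 -0.0457  0.014 ]
 [ 0.4226 -0.0511  0.014 ]] [ 0.482  -0.0011  0.014 ]
[0.1218 0.0944 0.1232 0.0951] [np.float64(2.18), np.float64(2.48), np.float64(93.12), np.float64(92.26)]
stop [[ 0.3939 -0.1137  0.    ]
 [ 0.5634 -0.1371  0.    ]] [ 0.4786 -0.1254  0.    ] 0.17108126103326923 -7.880793278119728
crease [[ 0.3867 -0.1639  0.056 ]
 [ 0.5573 -0.1705  0.056 ]]
walltop scene [[ 0.3907 -0.156   0.07  ]
 [ 0.5516 -0.1822  0.07  ]] [ 0.47114183 -0.16911618  0.07      ] 0.16306905345336808 -9.22351568433999
flange scene [[ 0.3796 -0.199   0.004 ]
 [ 0.5461 -0.2263  0.004 ]] [ 0.46284703 -0.21265498  0.004     ] -9.313185320260397
tray scene [[ 0.4137  0.0332  0.014 ]
 [ 0.5359  0.0416  0.014 ]
 [ 0.5413 -0.0537  0.014 ]
 [ 0.4204 -0.066   0.014 ]] [ 0.47780416 -0.01121668  0.014     ]
tape [[0.45863205 0.31181225 0.        ]]
```

```bash
python3 -m crank '[[[0,-0.13,0],[0,0,-0.2],0.3],[[0,-0.26,0],[0,0,-0.3],0.3],[[0,-0.4,0],[0,0,-0.3],0.3],[[0,-0.4,0],[0,0,-0.3],0.3],[[0,-0.4,0],[0,0,-0.3],0.3],[[0,-0.4,0],[0,0,-0.3],0.3]]'
python3 - <<'E'
from h import *
s=ctrl.sense();print(R.from_quat(s['tcp_rot']).as_matrix().round(3),s['joint_vel'].round(3))
im=ctrl.snapshot('wrist')[:,:,::-1]
np.save('c2.npy',cam('wrist',s)[2])
cv2.imwrite('pics/w2.png',im)
E
```

```text
time_s: 2.58
tcp_pos: [0.4739, 0.013, 0.2988]
tcp_rot: [-0.534, -0.464, 0.539, -0.458]
force: [0.1, 0.2, 0.2]
width: 0.701
[[-0.011  0.989 -0.15 ]
 [ 0.003 -0.15  -0.989]
 [-1.    -0.011 -0.001]] [ 0.036  0.004 -0.006  0.001 -0.001  0.003]
```

View pics/w2.png

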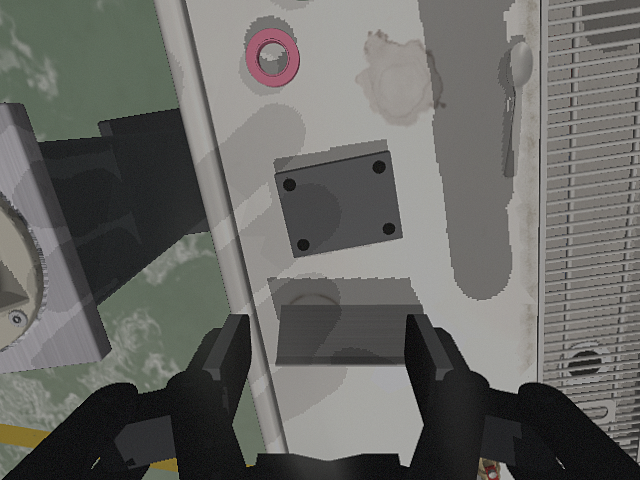

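```bash
python3 - <<'E'
import cv2
im=cv2.imread('pics/w2.png')
cv2.imwrite('pics/w2z.png',cv2.resize(im[145:375,255:455],None,fx=2.6,fy=2.6,interpolation=cv2.INTER_CUBIC))
E
```

```text
(no output)
```

View pics/w2z.png

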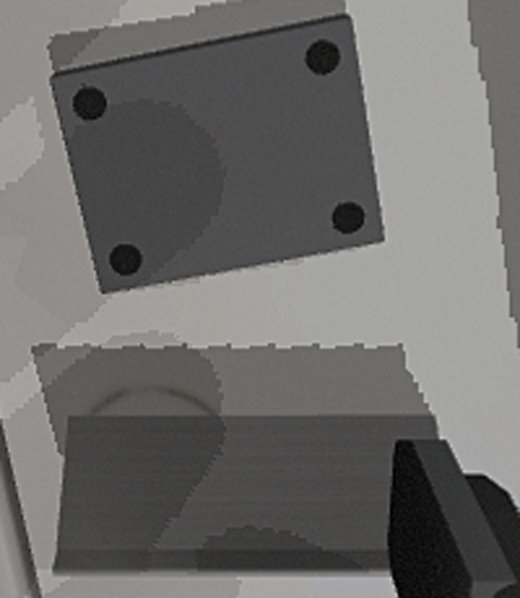

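```bash
python3 - <<'E'
from h import *
K,d,_=cam('wrist');C=(K,d,np.load('c2.npy'))
f=lambda p:np.array(p)/2.6+[255,145]
T=ray('wrist',f([(51,76),(350,17),(384,240),(104,293)]),.014,C);print('tray',T.round(4),T.mean(0).round(4))
print(np.linalg.norm(T-np.roll(T,-1,0),axis=1).round(4),[np.degrees(np.arctan2(*(b-a)[1::-1])).round(2) for a,b in((T[0],T[1]),(T[3],T[2]),(T[2],T[1]),(T[3],T[0]))])
S=ray('wrist',f([(68,416),(436,415)]),0,C);print('stop',S.round(4),S.mean(0).round(4),np.linalg.norm(S[1]-S[0]),np.degrees(np.arctan2(*(S[1]-S[0])[1::-1])))
W=ray('wrist',f([(53,573),(388,573)]),.07,C);print('top',W.round(4),np.degrees(np.arctan2(*(W[1]-W[0])[1::-1])))
# finger tips
print('K',K)
for p in [(249,315),(405,315)]:
  u=cv2.undistortPoints(np.array([[p]],float),K,d)[0,0];print(u)
s=ctrl.sense();Hc=ctrl.get_calibration('wrist')['hand_eye']
half=.0425*s['width'];u=cv2.undistortPoints(np.array([[(249,315)],[(405,315)]],float),K,d)[:,0]
dep=2*half/(u[1,0]-u[0,0]);print('tip tool',Hc@np.array([u[0,0]*dep,u[0,1]*dep,dep,1]))
# projections into scene for check
L=(S[1]-S[0])/np.linalg.norm(S[1]-S[0]);n=np.array([L[1],-L[0],0]);o=S.mean(0)
P=[o+a*L+b*n+np.array([0,0,c]) for a,b,c in [(-.085,.036,.07),(.085,.036,.07),(-.085,.084,.004),(.085,.084,.004)]]
print(n,proj('scene',P).round(1), (proj('scene',P)-[240,220])*5)
print('tray scene',((proj('scene',T)-[240,220])*5).round(0))
print('tray side',proj('side',T).round(0))
E
```

```text
tray [[ 0.419   0.044   0.014 ]
 [ 0.5412  0.049   0.014 ]
 [ 0.5458 -0.0452  0.014 ]
 [ 0.4238 -0.0512  0.014 ]] [ 0.4825 -0.0008  0.014 ]
[0.1223 0.0944 0.1221 0.0953] [np.float64(2.38), np.float64(2.81), np.float64(92.8), np.float64(92.91)]
stop [[ 0.3944 -0.1133  0.    ]
 [ 0.5636 -0.1377  0.    ]] [ 0.479  -0.1255  0.    ] 0.17097251695946963 -8.220272744127877
top [[ 0.3896 -0.1503  0.07  ]
 [ 0.5265 -0.1702  0.07  ]] -8.263569161610016
K [[403.57886121   0.         327.49065711]
 [  0.         403.57886121 248.62144507]
 [  0.           0.           1.        ]]
[-0.19467495  0.16463414]
[0.19223836 0.16463183]
tip tool [-0.00471504 -0.02977923 -0.00883431  1.        ]
[-0.14297913 -0.9897257   0.        ] [[279.6 276.6]
 [349.5 257.3]
 [288.7 313.1]
 [357.9 291.9]] [[198.12401733 282.84583244]
 [547.74789238 186.48455159]
 [243.73242056 465.70953274]
 [589.50593128 359.31203794]]
tray scene [[ 70. 144.]
 [272.  68.]
 [373. 154.]
 [167. 239.]]
tray side [[369. 289.]
 [318. 286.]
 [320. 264.]
 [367. 266.]]
```

Two wrist views agree within 1 mm:

| Quantity | Value |
|---|---|
| Tray centre | (0.4825, -0.001) |
| Tray yaw | 2.6° |
| Stop origin | (0.479, -0.1255) |
| Push direction | (-0.143, -0.990) |
| Measured sizes | tray 122 x 95 mm, stop 171 mm |

The sizes match those given. I'll now go down behind the near edge.

```bash
python3 -m crank '[[[0.067,0.22,-0.08],[-0.132,0.019,0.013],0.3],[[0.067,0.22,-0.2],[-0.132,0.019,0.013],0.3],[[0.067,0.22,-0.33],[-0.132,0.019,0.013],0.3],[[0.067,0.22,-0.46],[-0.132,0.019,0.013],0.3],[[0.067,0.22,-0.6],[-0.132,0.019,0.013],0.3],[[0.067,0.22,-0.74],[-0.132,0.019,0.013],0.3],[[0.067,0.22,-0.86],[-0.132,0.019,0.013],0.3],[[0.067,0.22,-0.96],[-0.132,0.019,0.013],0.3],[[0.067,0.22,-0.976],[-0.132,0.019,0.013],0.3],[[0.067,0.22,-0.976],[-0.132,0.019,0.013],0.3]]'
python3 - <<'E'
from h import *
s=ctrl.sense();print(R.from_quat(s['tcp_rot']).as_matrix().round(3),s['joint_vel'].round(3),s['force'])
im=ctrl.snapshot('side')[:,:,::-1]
cv2.imwrite('pics/s3.png',cv2.resize(im[170:470,200:420],None,fx=2.7,fy=2))
im=ctrl.snapshot('wrist')[:,:,::-1];cv2.imwrite('pics/w3.png',im)
E
```

```text
time_s: 3.47
tcp_pos: [0.4924, 0.0804, 0.0046]
tcp_rot: [-0.511, -0.451, 0.556, -0.475]
force: [-0.1, 0.0, -0.2]
width: 0.702
[[-0.025  0.99  -0.14 ]
 [-0.067 -0.141 -0.988]
 [-0.997 -0.015  0.07 ]] [-0.007 -0.067 -0.031  0.003  0.031 -0.005] [-0.12312107  0.01666459 -0.24289937]
```

View pics/s3.png

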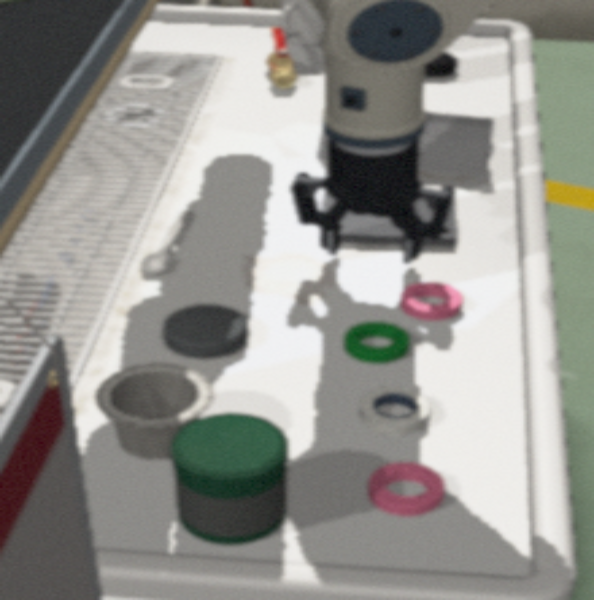

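View pics/w3.png

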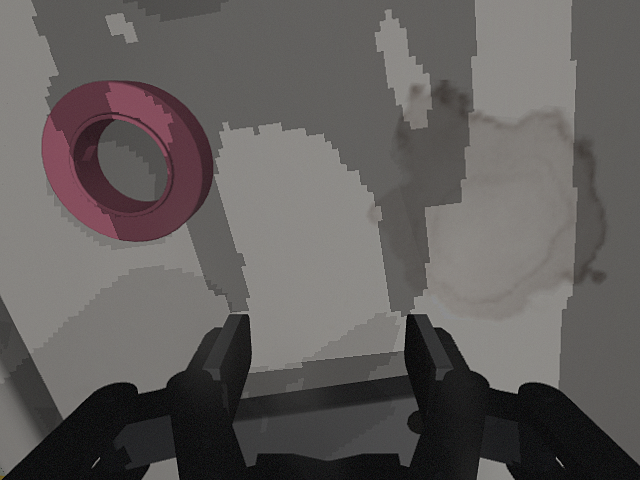

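The fingers straddle the middle of the tray's near edge, which shows at wrist rows 375–390, and are clear of it. I'll feel for the worktop.

```bash
python3 -m crank '[[[0,0,-0.004],[0,0,0],0.3],[[0,0,-0.008],[0,0,0],0.3],[[0,0,-0.012],[0,0,0],0.3],[[0,0,-0.015],[0,0,0],0.3],[[0,0,-0.015],[0,0,0],0.3]]'; python3 -m crank '[[[0,0,-0.004],[0,0,0],0.3],[[0,0,-0.004],[0,0,0],0.3]]';python3 -m crank '[[[0,0,-0.004],[0,0,0],0.3],[[0,0,-0.004],[0,0,0],0.3]]'
```

```text
time_s: 3.98
tcp_pos: [0.4953, 0.0805, 0.0033]
tcp_rot: [-0.514, -0.45, 0.554, -0.476]
force: [-0.7, -0.1, 0.3]
width: 0.698
time_s: 4.15
tcp_pos: [0.4953, 0.0804, 0.0021]
tcp_rot: [-0.514, -0.45, 0.554, -0.476]
force: [1.2, 0.0, 0.3]
width: 0.7
time_s: 4.32
tcp_pos: [0.4952, 0.0804, 0.0007]
tcp_rot: [-0.514, -0.45, 0.554, -0.476]
force: [-0.2, -1.0, 0.5]
width: 0.698
```

```bash
python3 -m crank '[[[0,0,-0.004],[0,0,0],0.3],[[0,0,-0.004],[0,0,0],0.3]]';python3 -m crank '[[[0,0,-0.004],[0,0,0],0.3],[[0,0,-0.004],[0,0,0],0.3]]';python3 -m crank '[[[0,0,-0.004],[0,0,0],0.3],[[0,0,-0.004],[0,0,0],0.3]]'
python3 -c "
from h import *
s=ctrl.sense();print(R.from_quat(s['tcp_rot']).as_matrix().round(3))"
```

```text
time_s: 4.48
tcp_pos: [0.495, 0.0803, -0.0007]
tcp_rot: [-0.513, -0.45, 0.554, -0.476]
force: [-0.3, 0.1, -0.5]
width: 0.7
time_s: 4.65
tcp_pos: [0.4948, 0.0803, -0.0022]
tcp_rot: [-0.513, -0.45, 0.555, -0.476]
force: [0.5, -0.2, 0.7]
width: 0.697
time_s: 4.82
tcp_pos: [0.4947, 0.0803, -0.0036]
tcp_rot: [-0.513, -0.45, 0.555, -0.476]
force: [-0.0, -0.2, 0.9]
width: 0.704
[[-0.02   0.99  -0.141]
 [-0.066 -0.142 -0.988]
 [-0.998 -0.01   0.069]]
```

```bash
python3 -m crank '[[[0,0,-0.004],[0,0,0],0.3],[[0,0,-0.004],[0,0,0],0.3]]'
```

```text
time_s: 4.98
tcp_pos: [0.4949, 0.0803, -0.0045]
tcp_rot: [-0.513, -0.45, 0.555, -0.476]
force: [-2.7, 0.3, 8.6]
width: 0.7
```

```bash
python3 -m crank '[[[0,0,0.008],[0,0,0],0.3],[[-0.0016,-0.011,0.008],[0,0,0],0.3],[[-0.003,-0.021,0.008],[0,0,0],0.3],[[-0.0046,-0.032,0.008],[0,0,0],0.3],[[-0.006,-0.042,0.008],[0,0,0],0.3],[[-0.0078,-0.054,0.008],[0,0,0],0.3],[[-0.0094,-0.065,0.008],[0,0,0],0.3],[[-0.011,-0.076,0.008],[0,0,0],0.3],[[-0.0125,-0.087,0.008],[0,0,0],0.3],[[-0.014,-0.097,0.008],[0,0,0],0.3]]'
```

```text
time_s: 5.82
tcp_pos: [0.4907, 0.0509, -0.0021]
tcp_rot: [-0.513, -0.45, 0.555, -0.476]
force: [1.1, 1.4, -1.0]
width: 0.697
```

```bash
python3 -m crank '[[[-0.0016,-0.011,0],[0,0,0],0.3],[[-0.003,-0.021,0],[0,0,0],0.3],[[-0.0046,-0.032,0],[0,0,0],0.3],[[-0.006,-0.042,0],[0,0,0],0.3],[[-0.0078,-0.054,0],[0,0,0],0.3],[[-0.0094,-0.065,0],[0,0,0],0.3],[[-0.011,-0.076,0],[0,0,0],0.3],[[-0.0125,-0.087,0],[0,0,0],0.3],[[-0.014,-0.097,0],[0,0,0],0.3],[[-0.0156,-0.108,0],[0,0,0],0.3]]'
python3 - <<'E'
from h import *
s=ctrl.sense();print(s['force'])
im=ctrl.snapshot('scene')[:,:,::-1]
cv2.imwrite('pics/s4.png',cv2.resize(im[200:340,200:380],None,fx=4,fy=4))
im=ctrl.snapshot('side')[:,:,::-1]
cv2.imwrite('pics/d4.png',cv2.resize(im[200:320,280:420],None,fx=4,fy=4))
im=ctrl.snapshot('wrist')[:,:,::-1];cv2.imwrite('pics/w4.png',im)
E
```

```text
time_s: 6.65
tcp_pos: [0.4859, 0.0182, -0.0021]
tcp_rot: [-0.513, -0.45, 0.555, -0.476]
force: [0.3, 2.2, -0.6]
width: 0.704
[ 0.339305    2.20882858 -0.62223575]
```

View pics/s4.png

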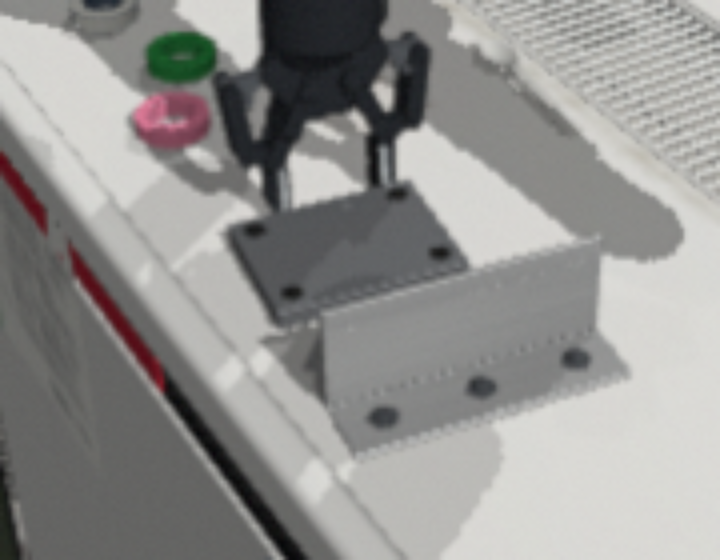

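View pics/w4.png

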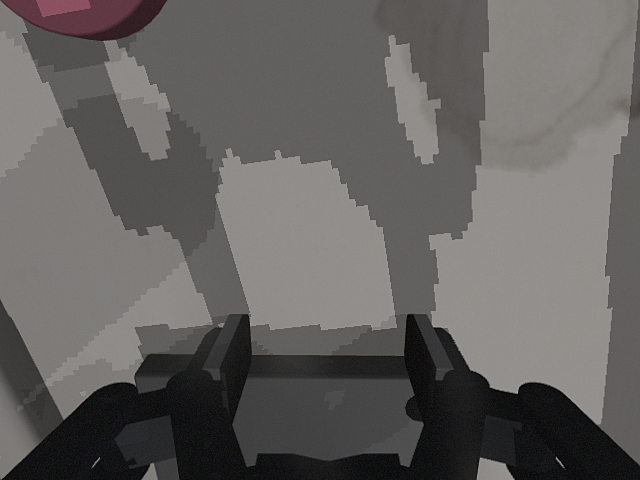

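View pics/d4.png

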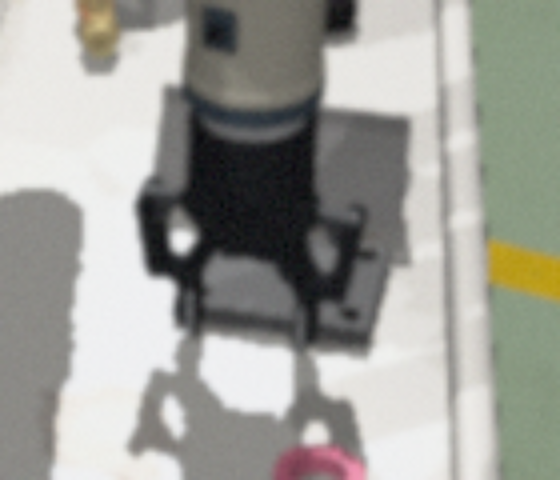

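```bash
python3 - <<'E'
from h import *
T=ray('scene',np.array([(228,232),(405,183),(467,262),(277,318)])/4+[200,200]-[0,2.4],.014);print(T.round(4))
o=np.array([.479,-.1255,0]);n=np.array([-.143,-.99,0]);L=np.array([.99,-.143,0])
D=T-o;print((D@n).round(4),(D@L).round(4),(D@L).mean())
C=cam('wrist');t=ray('wrist',[(138,378),(138,355)],.014,C);print(t,(t-o)@n,(t-o)@L)
E
```

```text
[[ 0.4125  0.014   0.014 ]
 [ 0.5337  0.0008  0.014 ]
 [ 0.5225 -0.091   0.014 ]
 [ 0.3992 -0.077   0.014 ]]
[-0.1286 -0.1328 -0.0404 -0.0366] [-0.0857  0.0361  0.0382 -0.086 ] -0.02435806346077167
[[0.41372793 0.01670805 0.014     ]
 [0.4171572  0.02688213 0.014     ]] [-0.13145207 -0.14201479] [-0.0849551  -0.08301502]
```

The tray is square to the stop, but it sits 24 mm to the left (-x) of the stop's middle, so its left end is at the wall's end. I'll re-centre the fingers on the tray and push it obliquely to bring it back.

```bash
python3 -m crank '[[[0.003,0.02,0],[0,0,0],0.3],[[0.003,0.02,0],[0,0,0],0.3],[[-0.02,0.024,0],[0,0,0],0.3],[[-0.046,0.028,0],[0,0,0],0.3],[[-0.046,0.028,0],[0,0,0],0.3],[[-0.048,0.015,0],[0,0,0],0.3],[[-0.05,0.008,0],[0,0,0],0.3],[[-0.05,0.008,0],[0,0,0],0.3]]'
python3 -m crank '[[[0.002,-0.008,0],[0,0,0],0.3],[[0.0045,-0.017,0],[0,0,0],0.3],[[0.007,-0.026,0],[0,0,0],0.3],[[0.0095,-0.035,0],[0,0,0],0.3],[[0.012,-0.044,0],[0,0,0],0.3],[[0.0145,-0.053,0],[0,0,0],0.3],[[0.017,-0.062,0],[0,0,0],0.3],[[0.0195,-0.071,0],[0,0,0],0.3]]'
python3 - <<'E'
from h import *
s=ctrl.sense();print(s['force'])
im=ctrl.snapshot('scene')[:,:,::-1]
cv2.imwrite('pics/s5.png',cv2.resize(im[200:340,200:380],None,fx=4,fy=4))
im=ctrl.snapshot('wrist')[:,:,::-1];cv2.imwrite('pics/w5.png',im)
np.save('c5.npy',cam('wrist',s)[2])
E
```

```text
time_s: 7.47
tcp_pos: [0.4708, 0.02, -0.002]
tcp_rot: [-0.513, -0.449, 0.555, -0.476]
force: [0.2, 0.0, 0.0]
width: 0.7
time_s: 8.13
tcp_pos: [0.4768, -0.0015, -0.002]
tcp_rot: [-0.513, -0.449, 0.555, -0.476]
force: [0.6, 3.0, -0.2]
width: 0.698
[ 0.63590821  2.96396806 -0.21053756]
```

View pics/s5.png

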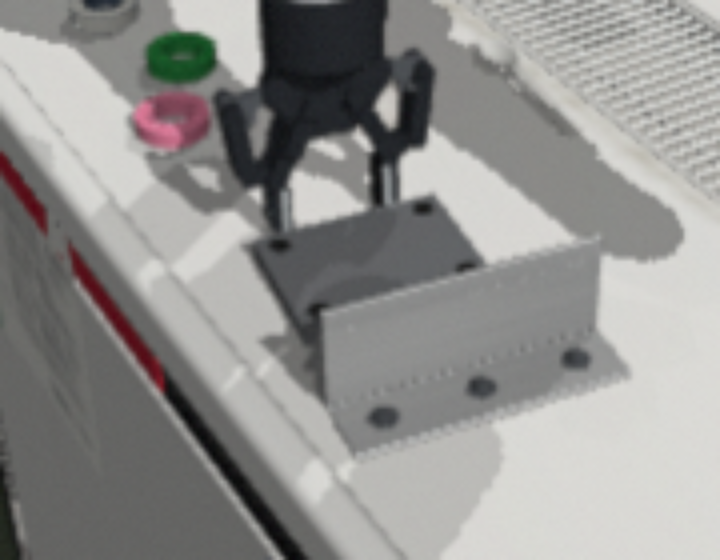

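View pics/w5.png

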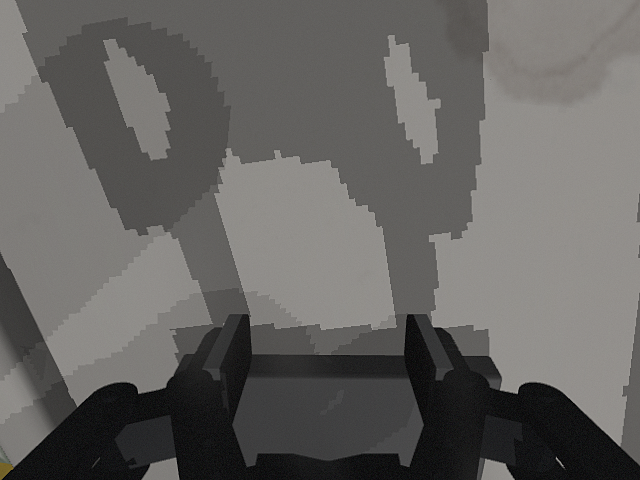

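```bash
python3 -m crank '[[[0.0012,-0.0058,0],[0,0,0],0.3],[[0.0025,-0.0117,0],[0,0,0],0.3],[[0.0037,-0.0175,0],[0,0,0],0.3],[[0.005,-0.0234,0],[0,0,0],0.3],[[0.0062,-0.0292,0],[0,0,0],0.3],[[0.0075,-0.035,0],[0,0,0],0.3],[[0.0087,-0.041,0],[0,0,0],0.3],[[0.008,-0.0465,0],[0,0,0],0.3],[[0.0072,-0.052,0],[0,0,0],0.3],[[0.0065,-0.0575,0],[0,0,0],0.3]]'
```

```text
time_s: 9.07
tcp_pos: [0.4794, -0.0188, -0.0019]
tcp_rot: [-0.514, -0.449, 0.555, -0.476]
force: [1.3, 8.3, -1.0]
width: 0.701
```

```bash
python3 -m crank '[[[-0.0004,-0.0028,0],[0,0,0],0.3],[[-0.0008,-0.0055,0],[0,0,0],0.3]]'; python3 -m crank '[[[-0.0004,-0.0028,0],[0,0,0],0.3],[[-0.0008,-0.0055,0],[0,0,0],0.3]]'
python3 - <<'E'
from h import *
s=ctrl.sense();print(s['force'])
im=ctrl.snapshot('scene')[:,:,::-1]
cv2.imwrite('pics/s6.png',cv2.resize(im[200:340,200:380],None,fx=4,fy=4))
im=ctrl.snapshot('wrist')[:,:,::-1];cv2.imwrite('pics/w6.png',im)
E
```

```text
time_s: 9.23
tcp_pos: [0.4795, -0.0201, -0.0019]
tcp_rot: [-0.515, -0.449, 0.554, -0.476]
force: [1.4, 7.8, -0.7]
width: 0.702
time_s: 9.4
tcp_pos: [0.4797, -0.0213, -0.0019]
tcp_rot: [-0.515, -0.449, 0.554, -0.476]
force: [1.6, 7.4, -0.7]
width: 0.702
[ 1.59790598  7.39351578 -0.72290116]
```

View pics/s6.png

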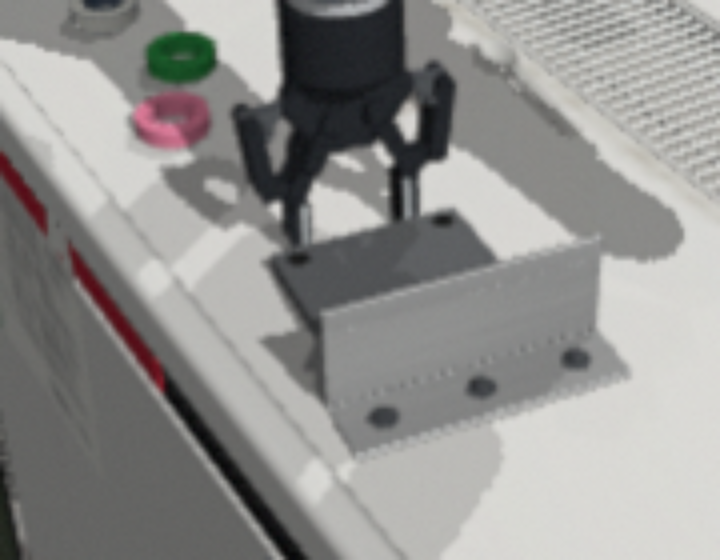

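View pics/w6.png

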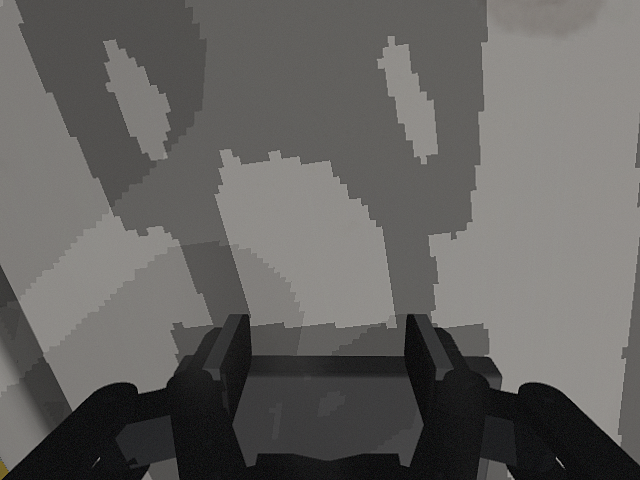

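```bash
python3 -m crank '[[[-0.0008,-0.0055,0],[0,0,0],0.3],[[-0.0016,-0.011,0],[0,0,0],0.3],[[-0.0024,-0.0165,0],[0,0,0],0.3],[[-0.0032,-0.022,0],[0,0,0],0.3]]'; python3 -m crank '[[[-0.0008,-0.0055,0],[0,0,0],0.3],[[-0.0016,-0.011,0],[0,0,0],0.3],[[-0.0024,-0.0165,0],[0,0,0],0.3],[[-0.0032,-0.022,0],[0,0,0],0.3]]'
python3 - <<'E'
from h import *
s=ctrl.sense();print(s['force'])
im=ctrl.snapshot('scene')[:,:,::-1]
cv2.imwrite('pics/s7.png',cv2.resize(im[200:340,200:380],None,fx=4,fy=4))
E
```

```text
time_s: 9.83
tcp_pos: [0.479, -0.0278, -0.0019]
tcp_rot: [-0.515, -0.449, 0.554, -0.476]
force: [1.6, 5.6, -2.0]
width: 0.704
time_s: 10.17
tcp_pos: [0.4781, -0.0345, -0.002]
tcp_rot: [-0.515, -0.449, 0.554, -0.476]
force: [0.7, 4.5, -3.5]
width: 0.701
[ 0.67637973  4.48259974 -3.51356473]
```

View pics/s7.png

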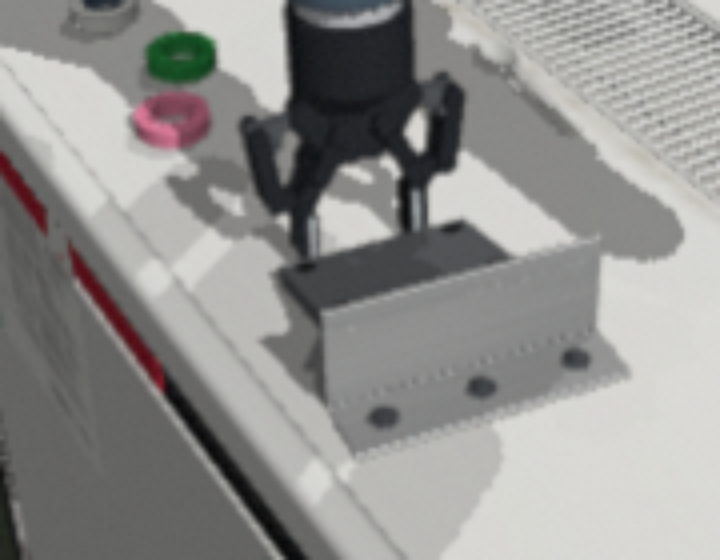

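```bash
python3 -m crank '[[[-0.001,-0.0066,0],[0,0,0],0.3],[[-0.002,-0.0132,0],[0,0,0],0.3],[[-0.003,-0.0198,0],[0,0,0],0.3],[[-0.004,-0.0264,0],[0,0,0],0.3],[[-0.005,-0.033,0],[0,0,0],0.3],[[-0.006,-0.04,0],[0,0,0],0.3],[[-0.007,-0.0465,0],[0,0,0],0.3],[[-0.0078,-0.053,0],[0,0,0],0.3]]'; python3 -m crank '[[[-0.001,-0.0066,0],[0,0,0],0.3],[[-0.002,-0.0132,0],[0,0,0],0.3],[[-0.003,-0.0198,0],[0,0,0],0.3],[[-0.004,-0.0264,0],[0,0,0],0.3],[[-0.005,-0.033,0],[0,0,0],0.3],[[-0.006,-0.04,0],[0,0,0],0.3]]'
python3 - <<'E'
from h import *
s=ctrl.sense();print(s['force'])
im=ctrl.snapshot('scene')[:,:,::-1]
cv2.imwrite('pics/s8.png',cv2.resize(im[200:340,200:380],None,fx=4,fy=4))
im=ctrl.snapshot('wrist')[:,:,::-1];cv2.imwrite('pics/w8.png',im)
E
```

```text
time_s: 10.88
tcp_pos: [0.4756, -0.0509, -0.002]
tcp_rot: [-0.515, -0.449, 0.554, -0.476]
force: [0.6, 5.2, 0.1]
width: 0.703
time_s: 11.38
tcp_pos: [0.4737, -0.0631, -0.002]
tcp_rot: [-0.515, -0.449, 0.554, -0.476]
force: [0.2, 2.2, -1.8]
width: 0.704
[ 0.19156442  2.18896439 -1.77490447]
```

View pics/s8.png

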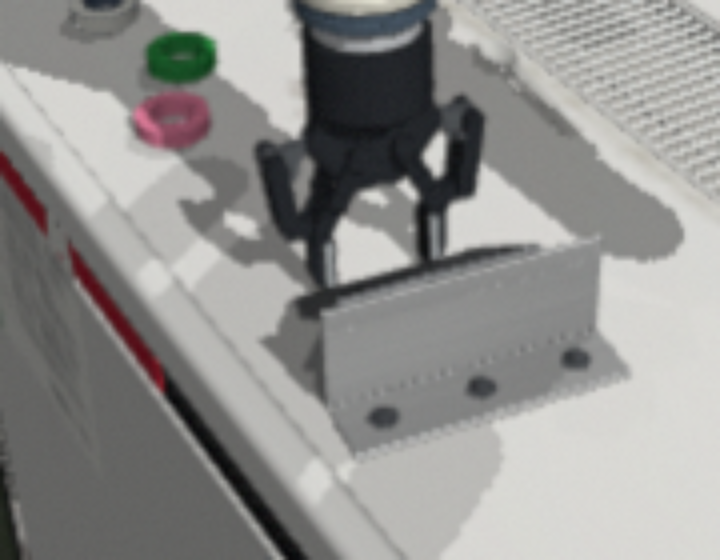

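View pics/w8.png

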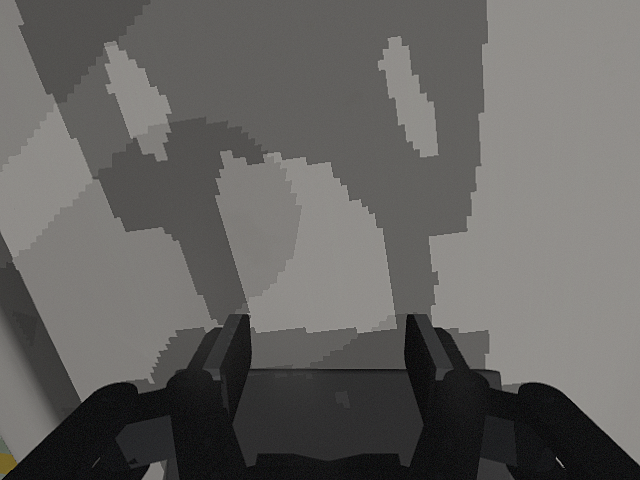

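```bash
python3 -m crank '[[[-0.001,-0.0066,0],[0,0,0],0.3],[[-0.002,-0.0132,0],[0,0,0],0.3],[[-0.003,-0.0198,0],[0,0,0],0.3],[[-0.004,-0.0264,0],[0,0,0],0.3],[[-0.005,-0.033,0],[0,0,0],0.3],[[-0.006,-0.04,0],[0,0,0],0.3]]'; python3 -m crank '[[[-0.001,-0.0066,0],[0,0,0],0.3],[[-0.002,-0.0132,0],[0,0,0],0.3],[[-0.003,-0.0198,0],[0,0,0],0.3],[[-0.004,-0.0264,0],[0,0,0],0.3],[[-0.005,-0.033,0],[0,0,0],0.3]]'
python3 - <<'E'
from h import *
s=ctrl.sense();print(s['force'])
im=ctrl.snapshot('scene')[:,:,::-1]
cv2.imwrite('pics/s9.png',cv2.resize(im[200:340,200:380],None,fx=4,fy=4))
im=ctrl.snapshot('side')[:,:,::-1]
cv2.imwrite('pics/d9.png',cv2.resize(im[180:300,280:420],None,fx=4,fy=4))
E
```

```text
time_s: 11.98
tcp_pos: [0.4718, -0.0754, -0.002]
tcp_rot: [-0.515, -0.449, 0.554, -0.476]
force: [0.3, 1.8, -1.9]
width: 0.699
time_s: 12.4
tcp_pos: [0.4703, -0.0855, -0.002]
tcp_rot: [-0.515, -0.449, 0.554, -0.476]
force: [-0.0, 2.1, -2.2]
width: 0.699
[-0.00241939  2.11579411 -2.21927529]
```

View pics/s9.png

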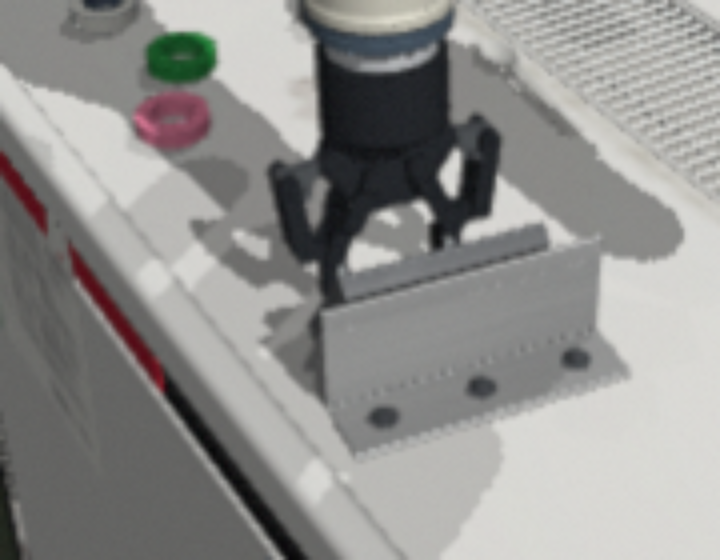

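View pics/d9.png

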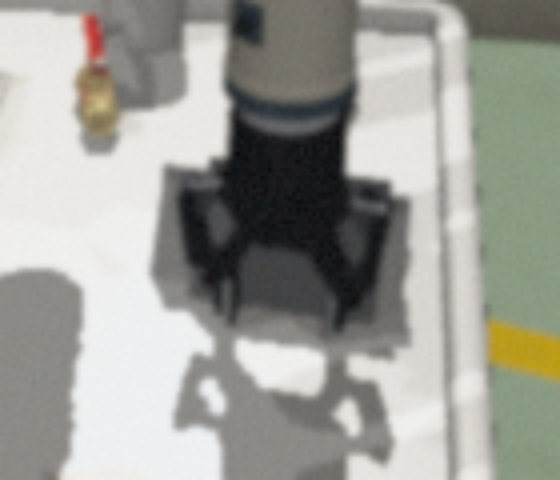

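```bash
python3 -m crank '[[[-0.0008,-0.005,0],[0,0,0],0.3],[[-0.0016,-0.01,0],[0,0,0],0.3],[[-0.0024,-0.015,0],[0,0,0],0.3],[[-0.003,-0.02,0],[0,0,0],0.3],[[-0.0038,-0.025,0],[0,0,0],0.3],[[-0.0045,-0.03,0],[0,0,0],0.3]]'; python3 -m crank '[[[-0.0005,-0.0033,0],[0,0,0],0.3],[[-0.001,-0.0066,0],[0,0,0],0.3],[[-0.0015,-0.01,0],[0,0,0],0.3]]'
```

```text
time_s: 13.0
tcp_pos: [0.4689, -0.0947, -0.002]
tcp_rot: [-0.515, -0.449, 0.554, -0.476]
force: [0.9, 2.3, -2.7]
width: 0.704
time_s: 13.25
tcp_pos: [0.4684, -0.0979, -0.002]
tcp_rot: [-0.515, -0.449, 0.554, -0.476]
force: [0.1, 1.0, -1.6]
width: 0.703
```

```bash
for k in 1; do python3 -m crank '[[[-0.0003,-0.002,0],[0,0,0],0.3],[[-0.0005,-0.004,0],[0,0,0],0.3]]'; done; python3 -m crank '[[[-0.0003,-0.002,0],[0,0,0],0.3],[[-0.0005,-0.004,0],[0,0,0],0.3]]'
```

```text
time_s: 13.42
tcp_pos: [0.4683, -0.0991, -0.0019]
tcp_rot: [-0.515, -0.449, 0.554, -0.476]
force: [0.6, 0.9, -2.0]
width: 0.701
time_s: 13.58
tcp_pos: [0.4682, -0.1003, -0.0019]
tcp_rot: [-0.515, -0.449, 0.554, -0.476]
force: [1.1, 6.1, -0.1]
width: 0.699
```

```bash
python3 -m crank '[[[-0.0003,-0.002,0],[0,0,0],0.3],[[-0.0003,-0.002,0],[0,0,0],0.3]]'
```

```text
time_s: 13.75
tcp_pos: [0.4682, -0.1004, -0.0018]
tcp_rot: [-0.515, -0.449, 0.554, -0.476]
force: [0.7, 8.1, -0.3]
width: 0.7
```

```bash
python3 -m crank '[[[-0.0004,-0.003,0],[0,0,0],0.3],[[-0.0004,-0.003,0],[0,0,0],0.3]]'; python3 -m crank '[[[-0.0004,-0.0035,0],[0,0,0],0.3],[[-0.0004,-0.0035,0],[0,0,0],0.3],[[-0.0004,-0.0035,0],[0,0,0],0.3],[[-0.0004,-0.0035,0],[0,0,0],0.3]]'
```

```text
time_s: 13.92
tcp_pos: [0.4681, -0.1005, -0.0018]
tcp_rot: [-0.516, -0.449, 0.554, -0.475]
force: [0.8, 12.1, -0.2]
width: 0.696
time_s: 14.25
tcp_pos: [0.4682, -0.1006, -0.0018]
tcp_rot: [-0.516, -0.449, 0.553, -0.475]
force: [1.0, 11.1, 0.0]
width: 0.702
```

```bash
python3 -m crank '[[[-0.0004,-0.0032,0],[0,0,0],0.3],[[-0.0004,-0.0032,0],[0,0,0],0.3],[[-0.0004,-0.0032,0],[0,0,0],0.3],[[-0.0004,-0.0032,0],[0,0,0],0.3],[[-0.0004,-0.0032,0],[0,0,0],0.3],[[-0.0004,-0.0032,0],[0,0,0],0.3]]'
python3 - <<'E'
from h import *
s=ctrl.sense();print(s['force'])
im=ctrl.snapshot('scene')[:,:,::-1]
cv2.imwrite('pics/s10.png',cv2.resize(im[200:340,200:380],None,fx=4,fy=4))
im=ctrl.snapshot('side')[:,:,::-1]
cv2.imwrite('pics/d10.png',cv2.resize(im[180:300,280:420],None,fx=4,fy=4))
im=ctrl.snapshot('wrist')[:,:,::-1];cv2.imwrite('pics/w10.png',im)
E
```

```text
time_s: 14.75
tcp_pos: [0.4682, -0.1006, -0.0018]
tcp_rot: [-0.517, -0.449, 0.553, -0.475]
force: [2.0, 13.4, 1.5]
width: 0.694
[ 1.96177658 13.40767677  1.51151424]
```

View pics/s10.png

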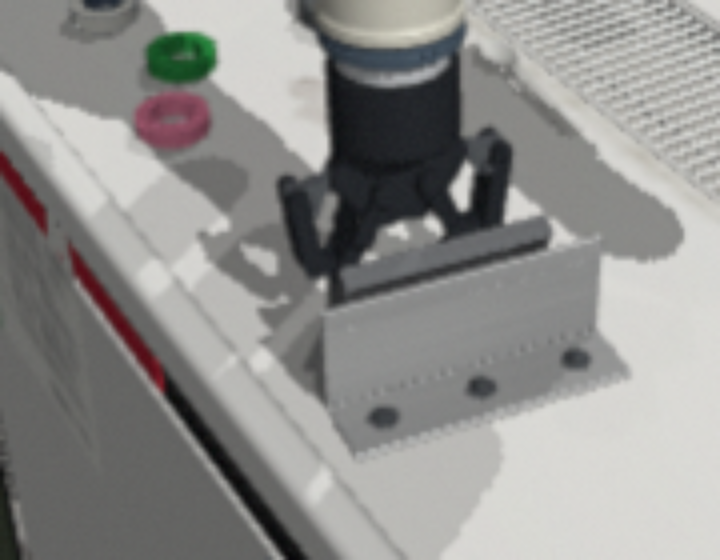

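View pics/w10.png

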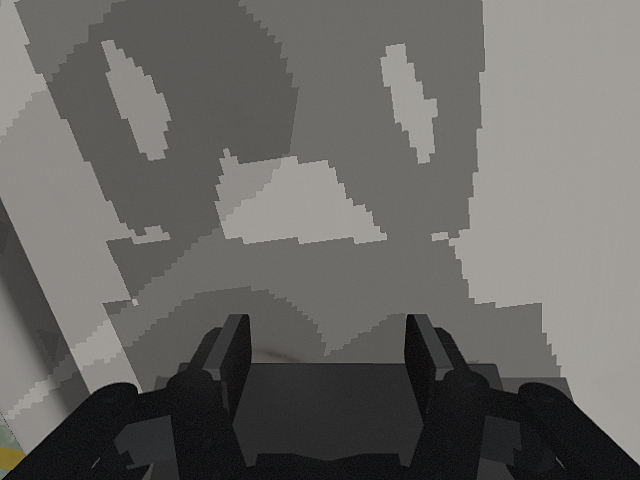

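View pics/d10.png

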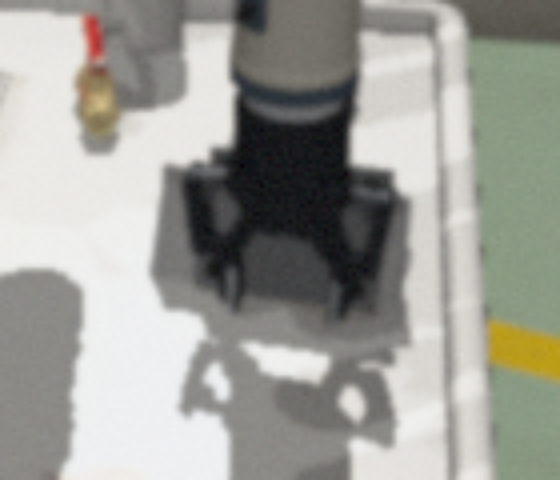

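The tray is home: the finger face sits 12 mm before the front line, which is the expected corner, and 8–13 N was held for over a second. I'll back off gently and check that it stays.

```bash
python3 -m crank '[[[0.001,0.007,0],[0,0,0],0.3],[[0.003,0.02,0],[0,0,0],0.3],[[0.006,0.04,0],[0,0,0],0.3],[[0.011,0.08,0],[0,0,0],0.3],[[0.02,0.14,0],[0,0,0],0.3],[[0.028,0.2,0],[0,0,0],0.3],[[0.028,0.22,0.08],[0.132,-0.019,0],0.3],[[0.028,0.22,0.2],[0.132,-0.019,0],0.3],[[0.028,0.22,0.32],[0.132,-0.019,0],0.3],[[0.028,0.22,0.44],[0.132,-0.019,0],0.3]]'
python3 -m crank '[[[0,0,0.12],[0,0,0],0.3],[[0,0,0.24],[0,0,0],0.3],[[0,0,0.24],[0,0,0],0.3]]'
python3 - <<'E'
from h import *
s=ctrl.sense();print(s['force'],R.from_quat(s['tcp_rot']).as_matrix().round(3))
im=ctrl.snapshot('scene')[:,:,::-1]
cv2.imwrite('pics/s11.png',cv2.resize(im[200:340,200:380],None,fx=4,fy=4))
im=ctrl.snapshot('wrist')[:,:,::-1];cv2.imwrite('pics/w11.png',im)
np.save('c11.npy',cam('wrist',s)[2])
E
```

```text
time_s: 15.73
tcp_pos: [0.476, -0.0344, 0.1316]
tcp_rot: [0.535, 0.466, -0.535, 0.459]
force: [1.0, -0.0, 0.4]
width: 0.699
time_s: 15.98
tcp_pos: [0.4797, -0.0345, 0.2104]
tcp_rot: [0.538, 0.463, -0.532, 0.461]
force: [1.3, -0.8, 0.1]
width: 0.702
[ 1.30304049 -0.77413838  0.05977622] [[ 0.004  0.989 -0.145]
 [ 0.007 -0.145 -0.989]
 [-1.     0.003 -0.007]]
```

View pics/s11.png

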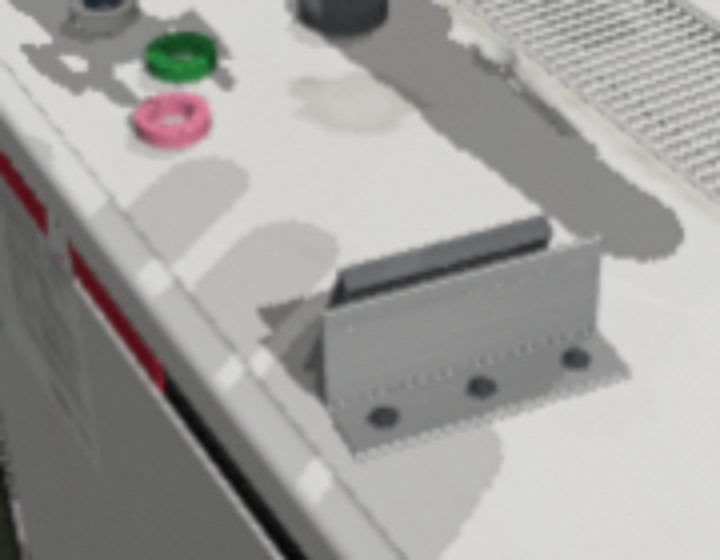

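View pics/w11.png

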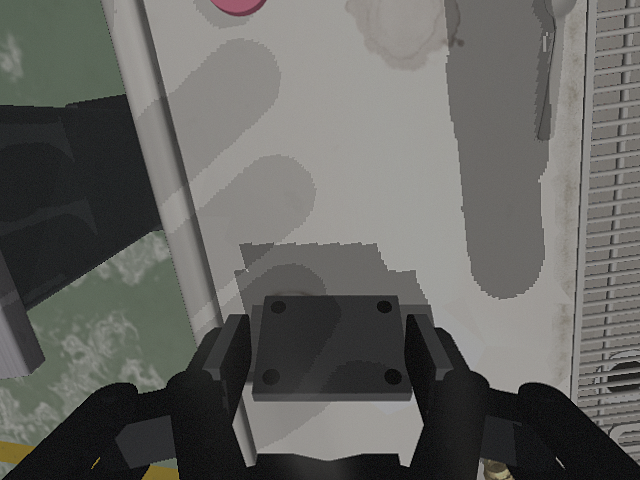

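```bash
python3 - <<'E'
from h import *
K,d,_=cam('wrist');C=(K,d,np.load('c11.npy'))
o=np.array([.479,-.1255,0]);n=np.array([-.143,-.99,0]);L=np.array([.99,-.143,0])
a=ray('wrist',[(264,296),(399,296)],.0064,C);b=ray('wrist',[(254,396),(411,396)],.092,C)
for t in(a,b): print(t.round(4),((t-o)@n).round(4),((t-o)@L).round(4))
E
```

```text
[[ 0.4099 -0.1039  0.0064]
 [ 0.5356 -0.1226  0.0064]] [-0.0115 -0.0109] [-0.0715  0.0556]
[[ 0.4057 -0.1493  0.092 ]
 [ 0.5262 -0.1674  0.092 ]] [0.034  0.0347] [-0.0691  0.0527]
```

```bash
python3 -m crank '[[[-0.013,-0.12,0],[0,0,0],0.3],[[-0.026,-0.24,0],[0,0,0],0.3],[[-0.04,-0.36,0],[0,0,0],0.3],[[-0.055,-0.48,0],[0,0,0],0.3],[[-0.065,-0.55,0],[0,0,0],0.3],[[-0.065,-0.55,0],[0,0,0],0.3],[[-0.065,-0.55,0],[0,0,0],0.3]]'
python3 -c "
from h import *
s=ctrl.sense();print(R.from_quat(s['tcp_rot']).as_matrix().round(3))
im=ctrl.snapshot('wrist')[:,:,::-1];cv2.imwrite('pics/w12.png',im)
o=np.array([.479,-.1255,0]);n=np.array([-.143,-.99,0]);L=np.array([.99,-.143,0]);t=s['tcp_pos']-o;print(t@n,t@L)"
```

```text
time_s: 16.67
tcp_pos: [0.4563, -0.1998, 0.2036]
tcp_rot: [0.536, 0.465, -0.535, 0.458]
force: [-0.5, -0.8, -0.3]
width: 0.7
[[-0.005  0.989 -0.148]
 [ 0.009 -0.148 -0.989]
 [-1.    -0.006 -0.008]]
0.07681883171461779 -0.011802678308378426
```

View pics/w12.png

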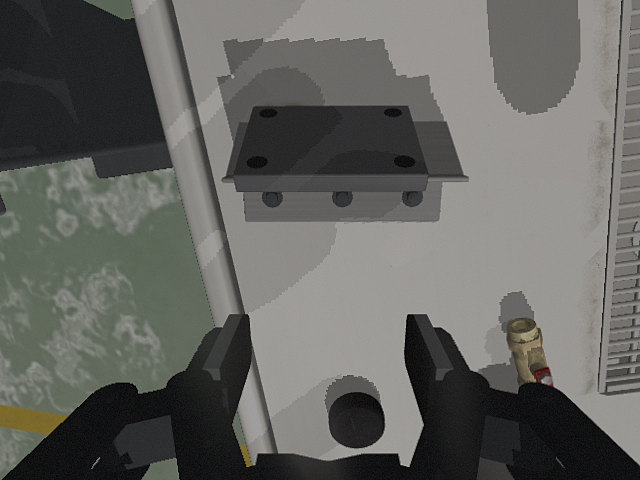

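```bash
python3 -m crank '[[[0,0,-0.11],[0,0,0],0.3],[[0,0,-0.22],[0,0,0],0.3],[[0,0,-0.33],[0,0,0],0.3],[[0,0,-0.43],[0,0,0],0.3],[[0,0,-0.435],[0,0,0],0.3],[[0,0,-0.435],[0,0,0],0.3]]'
```

```text
time_s: 17.22
tcp_pos: [0.4552, -0.1973, 0.0719]
tcp_rot: [-0.535, -0.467, 0.535, -0.457]
force: [0.7, 0.6, 1.5]
width: 0.704
```

```bash
python3 -m crank '[[[0.002,0.0132,0],[0,0,0],0.3],[[0.004,0.0264,0],[0,0,0],0.3],[[0.006,0.04,0],[0,0,0],0.3],[[0.0076,0.053,0],[0,0,0],0.3],[[0.0086,0.06,0],[0,0,0],0.3],[[0.0096,0.066,0],[0,0,0],0.3],[[0.0105,0.073,0],[0,0,0],0.3]]'; python3 -m crank '[[[0.001,0.0066,0],[0,0,0],0.3],[[0.002,0.0132,0],[0,0,0],0.3],[[0.003,0.0198,0],[0,0,0],0.3]]'
python3 - <<'E'
from h import *
im=ctrl.snapshot('scene')[:,:,::-1]
cv2.imwrite('pics/s13.png',cv2.resize(im[200:340,200:380],None,fx=4,fy=4))
im=ctrl.snapshot('wrist')[:,:,::-1];cv2.imwrite('pics/w13.png',im)
E
```

```text
time_s: 17.8
tcp_pos: [0.4586, -0.1754, 0.0724]
tcp_rot: [0.535, 0.467, -0.535, 0.458]
force: [-0.5, -1.0, 0.1]
width: 0.701
time_s: 18.05
tcp_pos: [0.4596, -0.1694, 0.0724]
tcp_rot: [0.535, 0.467, -0.535, 0.458]
force: [-0.5, -0.2, 0.4]
width: 0.698
```

View pics/s13.png

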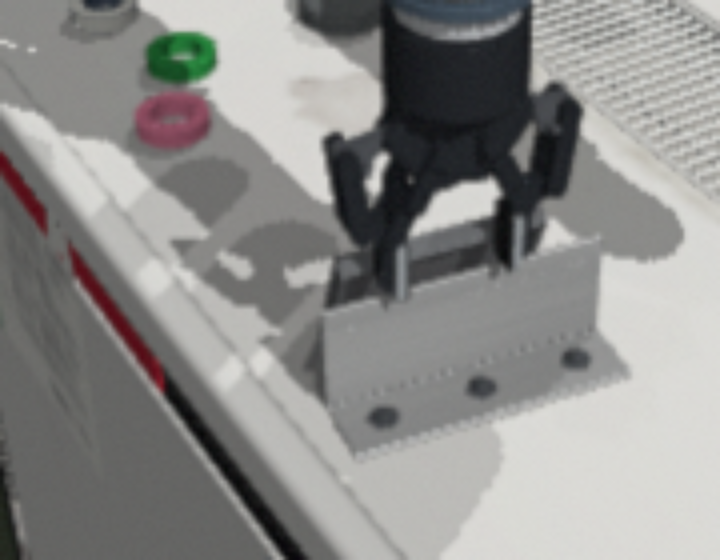

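View pics/w13.png

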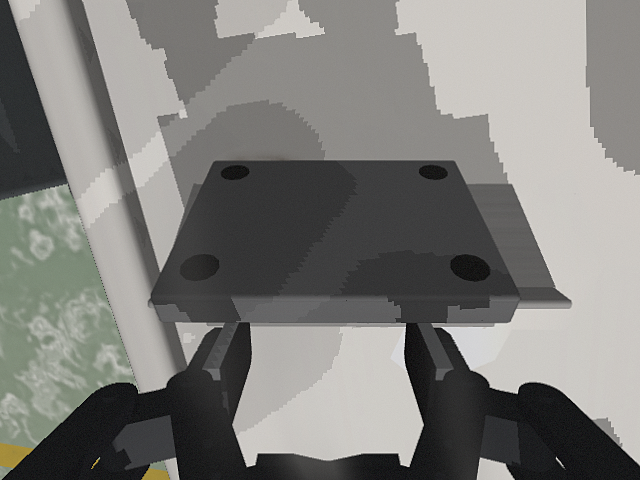

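```bash
python3 -m crank '[[[0.001,0.0066,0],[0,0,0],0.3],[[0.002,0.0132,0],[0,0,0],0.3],[[0.003,0.0198,0],[0,0,0],0.3],[[0.004,0.0264,0],[0,0,0],0.3],[[0.005,0.033,0],[0,0,0],0.3],[[0.006,0.04,0],[0,0,0],0.3],[[0.007,0.0465,0],[0,0,0],0.3],[[0.0078,0.053,0],[0,0,0],0.3],[[0.0087,0.06,0],[0,0,0],0.3],[[0.0095,0.066,0],[0,0,0],0.3]]'
python3 - <<'E'
from h import *
im=ctrl.snapshot('wrist')[:,:,::-1];cv2.imwrite('pics/w14.png',im)
E
```

```text
time_s: 18.98
tcp_pos: [0.4624, -0.1492, 0.0723]
tcp_rot: [0.535, 0.467, -0.535, 0.458]
force: [0.4, 0.1, -0.3]
width: 0.698
```

View pics/w14.png

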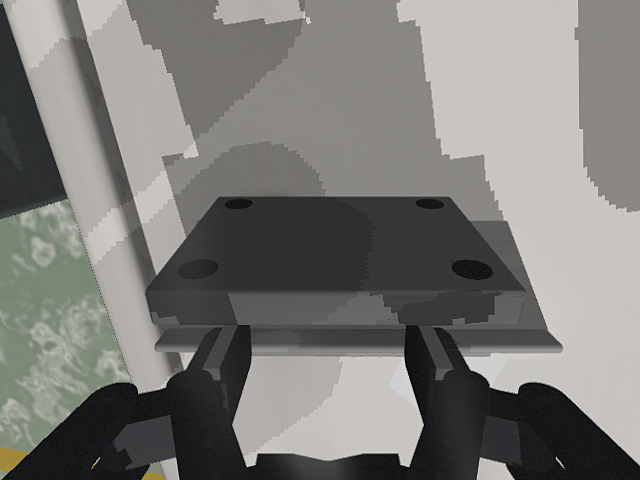

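```bash
python3 -m crank '[[[0.001,0.0066,0],[0,0,0],0.3],[[0.002,0.0132,0],[0,0,0],0.3],[[0.003,0.0198,0],[0,0,0],0.3],[[0.004,0.0264,0],[0,0,0],0.3],[[0.005,0.033,0],[0,0,0],0.3],[[0.006,0.04,0],[0,0,0],0.3],[[0.007,0.0465,0],[0,0,0],0.3],[[0.0078,0.053,0],[0,0,0],0.3],[[0.0087,0.06,0],[0,0,0],0.3],[[0.0095,0.066,0],[0,0,0],0.3]]'
python3 - <<'E'
from h import *
im=ctrl.snapshot('wrist')[:,:,::-1];cv2.imwrite('pics/w15.png',im)
E
```

```text
time_s: 19.87
tcp_pos: [0.4653, -0.1289, 0.0723]
tcp_rot: [0.535, 0.467, -0.535, 0.458]
force: [0.4, 0.1, -0.6]
width: 0.699
```

View pics/w15.png

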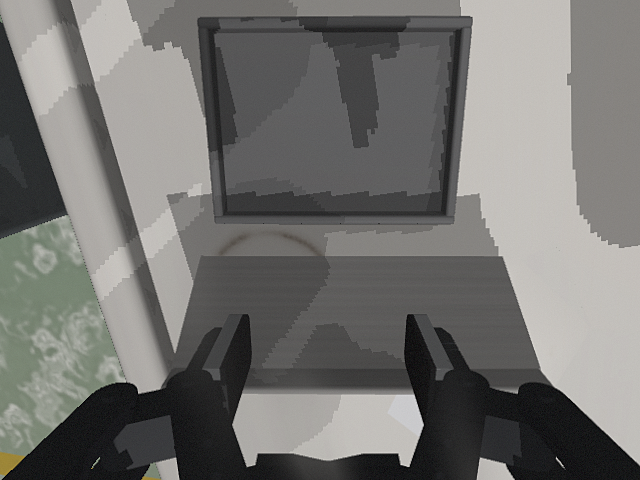

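The tray has tipped over and lies open side up, with its rim corners at (199,18), (472,17), (455,222), (214,223). The tape is next.

```bash
python3 - <<'E'
from h import *
C=cam('wrist');T=ray('wrist',[(199,18),(472,17),(455,222),(214,223)],.014,C)
o=np.array([.479,-.1255,0]);n=np.array([-.143,-.99,0]);L=np.array([.99,-.143,0])
print(T.round(4),T.mean(0),((T-o)@n).round(4),((T-o)@L).round(4))
E
python3 -m crank '[[[0,-0.02,0.12],[0,0,0],0],[[0,0,0.25],[0,0,0],0],[[0,0.12,0.37],[0,0,0.1],0],[[0,0.25,0.48],[0,0,0.28],0],[[0,0.4,0.58],[0,0,0.28],0],[[0,0.54,0.6],[0,0,0.28],0],[[0,0.68,0.6],[0,0,0.28],0],[[0,0.82,0.6],[0,0,0.28],0],[[0,0.95,0.6],[0,0,0.28],0],[[0,0.95,0.6],[0,0,0.28],0]]'
python3 -m crank '[[[0,0.1,0],[0,0,0],0],[[0,0.2,0],[0,0,0],0],[[0,0.2,0],[0,0,0],0],[[0,0.2,0],[0,0,0],0]]'
python3 - <<'E'
from h import *
s=ctrl.sense();print(R.from_quat(s['tcp_rot']).as_matrix().round(3))
im=ctrl.snapshot('wrist')[:,:,::-1];cv2.imwrite('pics/w16.png',im)
np.save('c16.npy',cam('wrist',s)[2])
im=ctrl.snapshot('scene')[:,:,::-1];cv2.imwrite('pics/s16.png',im)
E
```

```text
[[ 0.4259  0.0018  0.014 ]
 [ 0.5465 -0.0158  0.014 ]
 [ 0.534  -0.1088  0.014 ]
 [ 0.411  -0.0916  0.014 ]] [ 0.47935322 -0.05358861  0.014     ] [-0.1185 -0.1183 -0.0244 -0.0239] [-0.0708  0.0511  0.0521 -0.0722]
time_s: 20.75
tcp_pos: [0.465, 0.1596, 0.2529]
tcp_rot: [0.5, 0.505, -0.499, 0.496]
force: [0.3, -1.0, -0.6]
width: 0.999
time_s: 21.08
tcp_pos: [0.4646, 0.2208, 0.2527]
tcp_rot: [0.499, 0.506, -0.499, 0.496]
force: [-0.6, 0.0, -1.0]
width: 0.996
[[-0.009  1.     0.005]
 [ 0.01   0.005 -1.   ]
 [-1.    -0.009 -0.01 ]]
```

View pics/w16.png

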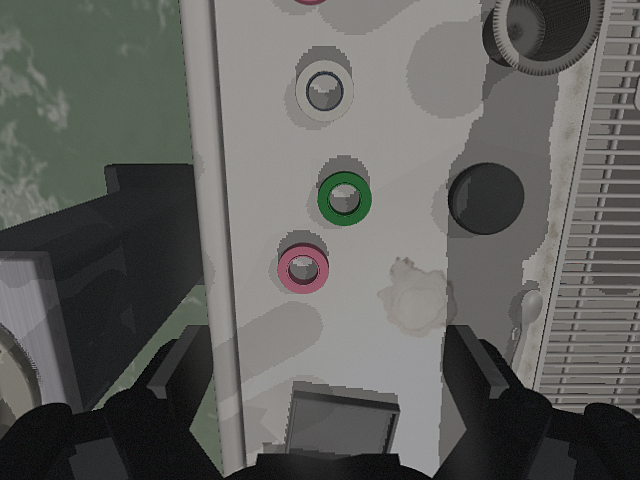

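View pics/s16.png

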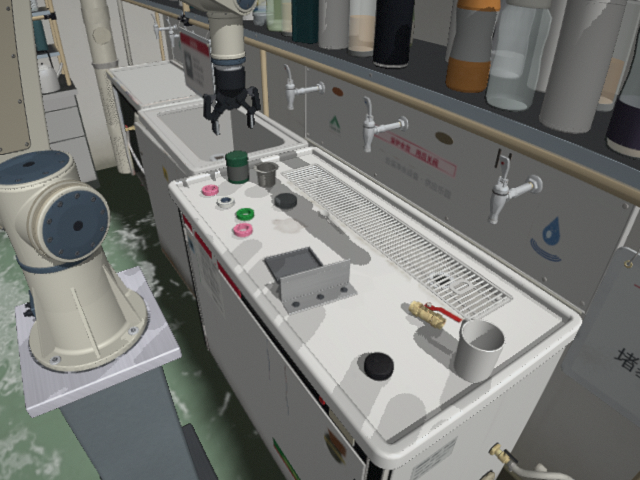

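```bash
python3 - <<'E'
import cv2
im=cv2.imread('pics/w16.png')
cv2.imwrite('pics/w16z.png',cv2.resize(im[45:140,270:380],None,fx=6,fy=6,interpolation=cv2.INTER_CUBIC))
E
```

```text
(no output)
```

View pics/w16z.png

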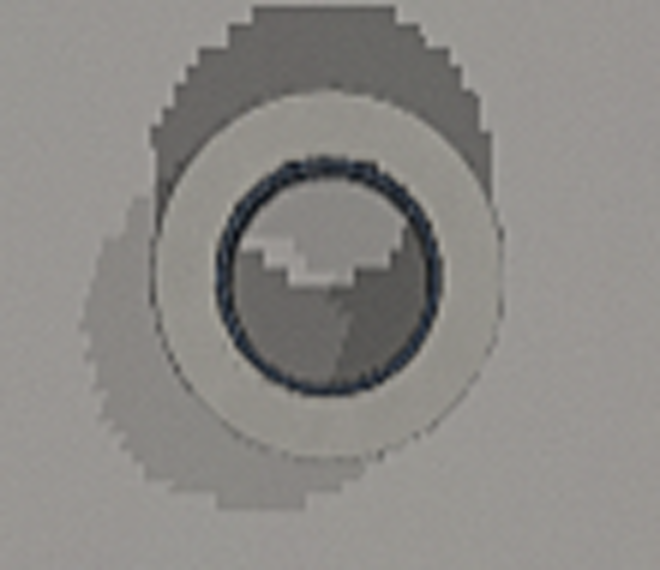

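```bash
python3 - <<'E'
from h import *
K,d,_=cam('wrist');C=(K,d,np.load('c16.npy'))
P=ray('wrist',np.array([(328.5,275),(154,275),(503,275),(328,90),(328,460)])/6+[270,45],.015,C);print(P.round(4),P[2]-P[1],P[3]-P[4])
print(ray('wrist',[(303,268),(344,198)],.015,C))
print('side check', proj('side',[P[0]]))
E
```

```text
[[0.4597 0.325  0.015 ]
 [0.434  0.3249 0.015 ]
 [0.4854 0.3251 0.015 ]
 [0.4596 0.35   0.015 ]
 [0.4597 0.2989 0.015 ]] [0.05142525 0.0001735  0.        ] [-0.00010412  0.05111644  0.        ]
[[0.43813106 0.15789733 0.015     ]
 [0.47829188 0.22941173 0.015     ]]
side check [[345.46644414 372.43223522]]
```

```bash
python3 -m crank '[[[-0.016,0.12,-0.05],[0,0,0],0.25],[[-0.016,0.24,-0.1],[0,0,0],0.25],[[-0.016,0.347,-0.2],[0,0,0],0.25],[[-0.016,0.347,-0.32],[0,0,0],0.25],[[-0.016,0.347,-0.44],[0,0,0],0.25],[[-0.016,0.347,-0.55],[0,0,0],0.25],[[-0.016,0.347,-0.66],[0,0,0],0.25],[[-0.016,0.347,-0.66],[0,0,0],0.25],[[-0.016,0.347,-0.66],[0,0,0],0.25]]'
python3 - <<'E'
from h import *
s=ctrl.sense();print(R.from_quat(s['tcp_rot']).as_matrix().round(3),s['tcp_pos'],s['joint_vel'].round(3))
im=ctrl.snapshot('wrist')[:,:,::-1];cv2.imwrite('pics/w17.png',im)
E
```

```text
time_s: 21.93
tcp_pos: [0.4592, 0.3214, 0.0538]
tcp_rot: [0.498, 0.505, -0.501, 0.495]
force: [-0.0, 0.2, 1.0]
width: 0.748
[[-0.013  1.     0.001]
 [ 0.007  0.001 -1.   ]
 [-1.    -0.013 -0.007]] [0.45918196 0.32142017 0.05376947] [ 0.004 -0.052 -0.041  0.002  0.013  0.004]
```

View pics/w17.png

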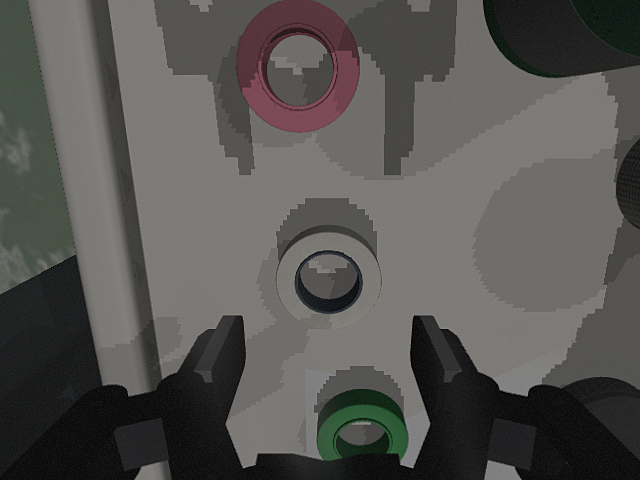

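```bash
python3 - <<'E'
from h import *
C=cam('wrist');print(ctrl.sense()['tcp_pos']);print(ray('wrist',[(276,283),(381,283),(328,235),(328,329)],.015,C))
E
```

```text
[0.46045148 0.32250594 0.05548288]
[[0.43490491 0.32542298 0.015     ]
 [0.4866683  0.3256735  0.015     ]
 [0.46055571 0.35012765 0.015     ]
 [0.46060043 0.3000987  0.015     ]]
```

```bash
python3 -m crank '[[[0,0.009,-0.06],[0,0,0],0.25],[[0,0.009,-0.12],[0,0,0],0.25],[[0,0.009,-0.165],[0,0,0],0.25],[[0,0.009,-0.18],[0,0,0],0.25],[[0,0.009,-0.18],[0,0,0],0.25],[[0,0.009,-0.18],[0,0,0],0.25]]'
```

```text
time_s: 22.48
tcp_pos: [0.4616, 0.3257, 0.0033]
tcp_rot: [0.5, 0.505, -0.499, 0.496]
force: [0.3, 0.7, -0.1]
width: 0.745
```

```bash
python3 -m crank '[[[0,0,-0.008],[0,0,0],0.25],[[0,0,-0.008],[0,0,0],0.6],[[0,0,-0.008],[0,0,0],0.6],[[0,0,-0.008],[0,0,0],0.6],[[0,0,-0.008],[0,0,0],0.6],[[0,0,-0.008],[0,0,0],0.6],[[0,0,-0.008],[0,0,0],0.6]]'
```

```text
time_s: 23.07
tcp_pos: [0.4625, 0.3262, 0.0027]
tcp_rot: [0.501, 0.505, -0.498, 0.496]
force: [-1.3, -2.1, 13.1]
width: 0.566
```

```bash
python3 -m crank '[[[0,0,0.02],[0,0,0],0.6],[[0,0,0.06],[0,0,0],0.6],[[0,0,0.15],[0,0,0],0.6],[[0,0,0.25],[0,0,0],0.6],[[0,0,0.35],[0,0,0],0.6],[[0,0,0.35],[0,0,0],0.6]]'
python3 - <<'E'
from h import *
s=ctrl.sense();print(s['tcp_pos'],R.from_quat(s['tcp_rot']).as_matrix().round(3))
im=ctrl.snapshot('wrist')[:,:,::-1];cv2.imwrite('pics/w18.png',im)
im=ctrl.snapshot('side')[:,:,::-1];cv2.imwrite('pics/d18.png',im)
E
```

```text
time_s: 23.57
tcp_pos: [0.4655, 0.3283, 0.1142]
tcp_rot: [0.504, 0.504, -0.495, 0.496]
force: [1.5, 1.0, 0.8]
width: 0.572
[0.46554408 0.32832855 0.11424059] [[ 0.001  1.     0.001]
 [ 0.017  0.001 -1.   ]
 [-1.     0.001 -0.017]]
```

View pics/w18.png

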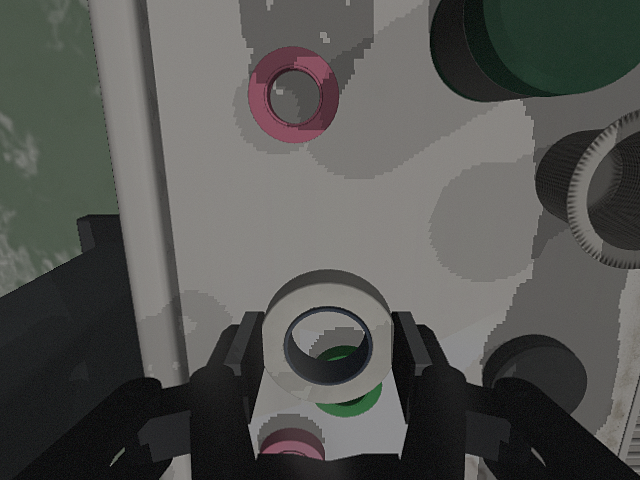

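View pics/d18.png

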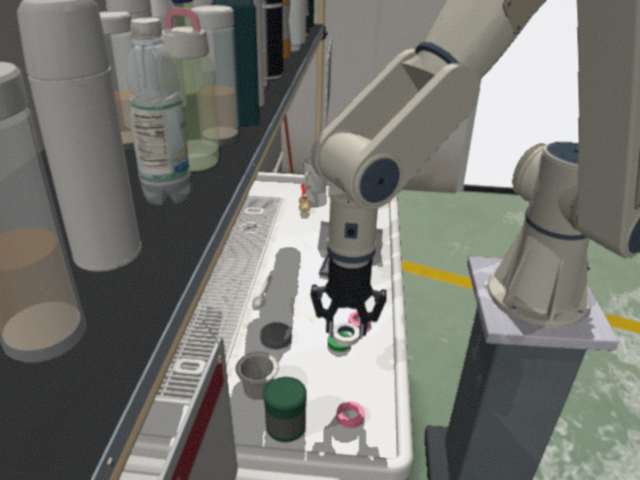

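```bash
python3 -m crank '[[[0,-0.1,0.05],[0,0,0],0.6],[[0,-0.22,0.1],[0,0,-0.05],0.6],[[0.01,-0.34,0.1],[0,0,-0.1],0.6],[[0.02,-0.46,0.1],[0,0,-0.18],0.6],[[0.03,-0.58,0.1],[0,0,-0.25],0.6],[[0.035,-0.7,0.1],[0,0,-0.273],0.6],[[0.04,-0.82,0.1],[0,0,-0.273],0.6],[[0.046,-0.92,0.1],[0,0,-0.273],0.6],[[0.046,-1,0.1],[0,0,-0.273],0.6],[[0.046,-1,0.1],[0,0,-0.273],0.6]]'
```

```text
time_s: 24.5
tcp_pos: [0.4763, 0.0235, 0.1391]
tcp_rot: [0.537, 0.467, -0.532, 0.458]
force: [-0.3, -0.1, -0.9]
width: 0.57
```

Remaining shift is about (+0.003, -0.0765).

```bash
python3 -m crank '[[[0.005,-0.09,0],[0,0,0],0.6],[[0.01,-0.18,-0.02],[0,0,0],0.6],[[0.01,-0.255,-0.06],[0,0,0],0.6],[[0.01,-0.255,-0.13],[0,0,0],0.6],[[0.01,-0.255,-0.2],[0,0,0],0.6],[[0.01,-0.255,-0.2],[0,0,0],0.6],[[0.01,-0.255,-0.2],[0,0,0],0.6]]'
python3 - <<'E'
from h import *
s=ctrl.sense();print(s['tcp_pos'],R.from_quat(s['tcp_rot']).as_matrix().round(3))
im=ctrl.snapshot('wrist')[:,:,::-1];cv2.imwrite('pics/w19.png',im)
im=ctrl.snapshot('scene')[:,:,::-1];cv2.imwrite('pics/s19.png',cv2.resize(im[200:340,200:380],None,fx=4,fy=4))
E
```

```text
time_s: 25.08
tcp_pos: [0.4778, -0.0526, 0.078]
tcp_rot: [0.536, 0.468, -0.533, 0.457]
force: [-0.5, 0.1, -0.1]
width: 0.567
[ 0.47782334 -0.05258833  0.07801547] [[-0.007  0.99  -0.144]
 [ 0.014 -0.144 -0.99 ]
 [-1.    -0.009 -0.013]]
```

View pics/w19.png

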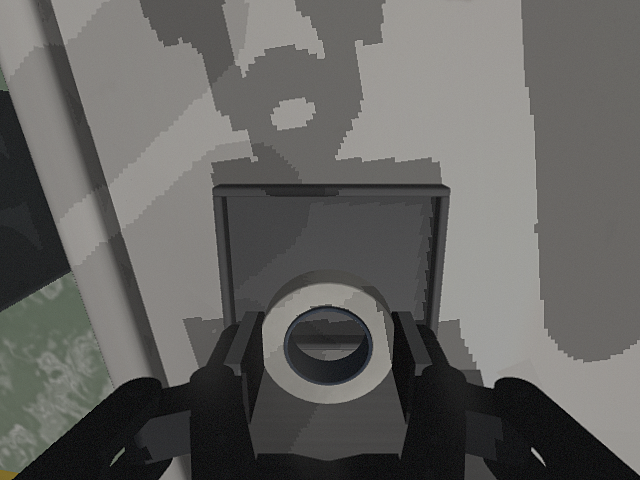

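View pics/s19.png

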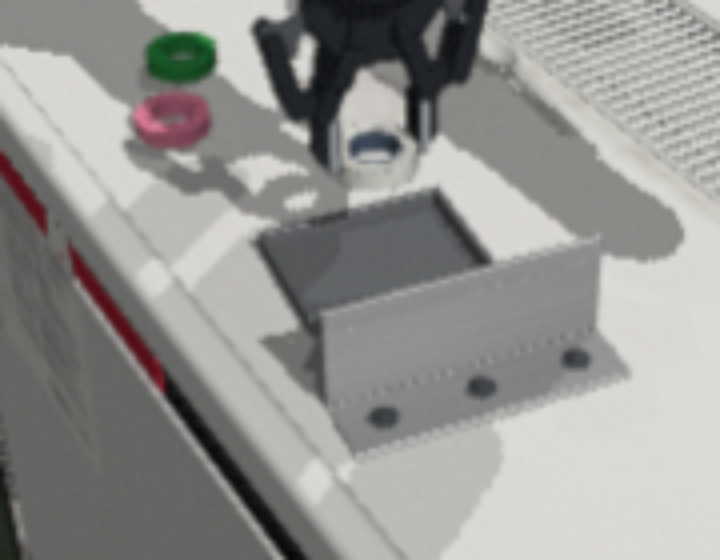

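```bash
python3 -m crank '[[[0,0,-0.08],[0,0,0],0.6],[[0,0,-0.16],[0,0,0],0.6],[[0,0,-0.21],[0,0,0],0.6],[[0,0,-0.22],[0,0,0],0.6],[[0,0,-0.22],[0,0,0],0.6],[[0,0,-0.22],[0,0,0],0.6]]';python3 -m crank '[[[0,0,-0.005],[0,0,0],0.6],[[0,0,-0.008],[0,0,0],0.6],[[0,0,-0.008],[0,0,0],0.6]]'
```

```text
time_s: 25.68
tcp_pos: [0.4804, -0.0525, 0.0147]
tcp_rot: [0.537, 0.467, -0.532, 0.459]
force: [-0.1, -0.4, 0.8]
width: 0.568
time_s: 25.93
tcp_pos: [0.481, -0.0525, 0.0131]
tcp_rot: [0.537, 0.466, -0.531, 0.459]
force: [-0.4, -0.7, -0.2]
width: 0.571
```

```bash
python3 -m crank '[[[0,0,-0.005],[0,0,0],0.6],[[0,0,-0.01],[0,0,0],0.6],[[0,0,-0.01],[0,0,0],0.6]]';python3 -m crank '[[[0,0,-0.005],[0,0,0],0.6],[[0,0,-0.01],[0,0,0],0.6],[[0,0,-0.01],[0,0,0],0.6]]'
```

```text
time_s: 26.18
tcp_pos: [0.4809, -0.0526, 0.01]
tcp_rot: [0.537, 0.466, -0.531, 0.459]
force: [-0.0, -0.5, 0.2]
width: 0.568
time_s: 26.43
tcp_pos: [0.481, -0.0525, 0.0068]
tcp_rot: [0.537, 0.467, -0.531, 0.459]
force: [-0.6, -0.2, 1.3]
width: 0.567
```

```bash
python3 -m crank '[[[0,0,0],[0,0,0],0.4],[[0,0,0],[0,0,0],0.3],[[0,0,0],[0,0,0],0.25],[[0,0,0],[0,0,0],0.25],[[0,0,0],[0,0,0],0.25],[[0,0,0.05],[0,0,0],0.25],[[0,0,0.15],[0,0,0],0.25],[[0,0,0.28],[0,0,0],0.25],[[0,0,0.4],[0,0,0],0.25],[[0,0,0.52],[0,0,0],0.25]]'; python3 -m crank '[[[0,0.1,0.1],[0,0,0],0.25],[[0,0.2,0.2],[0,0,0],0.25],[[0,0.2,0.2],[0,0,0],0.25],[[0,0.2,0.2],[0,0,0],0.25]]'
python3 - <<'E'
from h import *
s=ctrl.sense();np.save('c20.npy',cam('wrist',s)[2])
im=ctrl.snapshot('wrist')[:,:,::-1];cv2.imwrite('pics/w20.png',im)
im=ctrl.snapshot('scene')[:,:,::-1];cv2.imwrite('pics/s20.png',im)
E
```

```text
time_s: 27.27
tcp_pos: [0.4805, -0.0525, 0.1645]
tcp_rot: [0.537, 0.467, -0.532, 0.459]
force: [-0.0, 0.2, 0.4]
width: 0.747
time_s: 27.6
tcp_pos: [0.4816, 0.0086, 0.2264]
tcp_rot: [0.538, 0.466, -0.53, 0.461]
force: [0.1, -0.1, -0.5]
width: 0.754
```

View pics/w20.png

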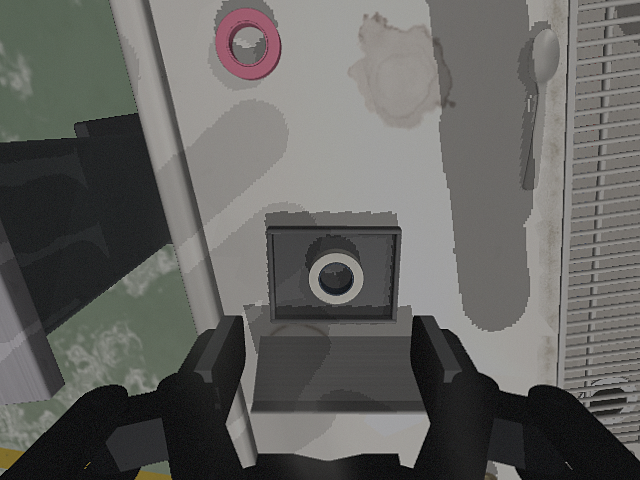

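View pics/s20.png

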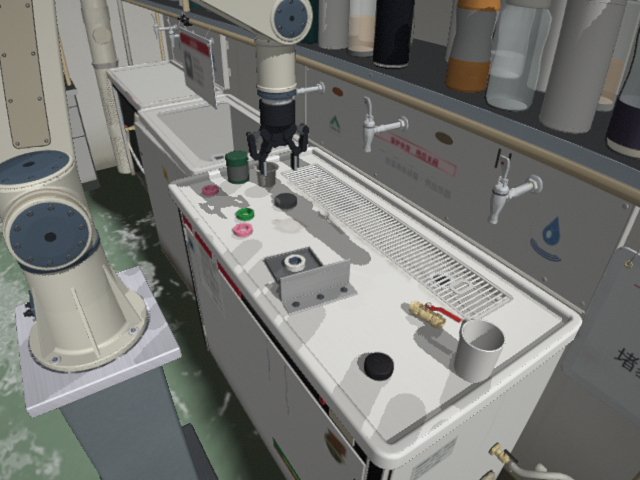

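```bash
python3 - <<'E'
from h import *
K,d,_=cam('wrist');C=(K,d,np.load('c20.npy'))
o=np.array([.479,-.1255,0]);n=np.array([-.143,-.99,0]);L=np.array([.99,-.143,0])
T=ray('wrist',[(267,228),(401,228),(397,321),(271,321)],.014,C).mean(0);p=ray('wrist',[(336,277)],.019,C)[0]
print('tray',(T-o)@n,(T-o)@L,'tape off',(p-T)@n,(p-T)@L, 'dia',np.ptp(ray('wrist',[(308,277),(364,277)],.019,C)[:,0]))
print(ctrl.sense()['time_s']); ctrl.hand_in()
E
```

```text
tray -0.07233894013935449 -0.009864626463540227 tape off -0.0012209981591617043 0.0017556624868760205 dia 0.05179544552050508
27.7
the job is handed in; nothing more can be done
```

The job is done and handed in at 27.7 s of the 72 s allowed; no verdict is reported.

- **Climbing the stop:** The tray slid square against the stop and climbed it on the first push. On the way it had drifted 24 mm to one side, so I brought it back with an oblique push before it met the stop. When it first met the stop, the push read about 8 N, above the 2 to 5 N expected, and then fell to about 2 N as the tray climbed.
- **Pressing home:** The tray was held home with 8 to 13 N at the wrist for about 1 s. It then stood by itself.
- **Tipping over:** I tipped it from behind and it fell open side up in front of the stop.
- **Placing the tape:** I gripped the tape across the outside, lowered it into the tray and released it. Closing on it briefly gave a 13 N upward reading at the wrist.

In the last pictures:

- The tray lies open side up, its centre 72 mm before the front line and 10 mm from the stop's middle.
- The tape lies inside the tray, about 2 mm from its centre.
- The gripper was well clear of everything.
- The mug, black cap, grey cap and spoon, like the coloured rings, look unmoved. I judged that by eye and did not measure it.

The scene camera read about 2 pixels (up to 10 mm) off from the wrist camera. I relied on the wrist camera, whose two views agreed within 1 mm.

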